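Lock the counting chamber and hold the check gauge on its test nipple

ROBOT

A 6-joint arm with a two-finger parallel gripper is mounted at the origin on the work surface. World frame = base frame: x ahead of the robot, y to its left, z up, the work surface at z = 0. Lengths are in m, angles in degrees, forces in N, time in s.
With the tool pointing down it reaches from about 0.35 to 0.875 m from the base axis. Payload 4.2 kg.
Tool frame: the origin (TCP) lies midway between the tips of the shut fingers; the grasp point (between the pads) lies 19 mm behind it; z points along the fingers, y is the direction in which the jaws open and shut (so a half turn about z gives the same grasp; the last joint's range is limited). The gripper opens to 87 mm and grips with 3 to 60 N. Pads are 19 mm wide; open, the fingers measure 117 mm over their backs; the gripper's body (75 mm by 190 mm) begins 51 mm behind the grasp point.
Start: joints at [78.873, 22.042, 0.453, 0, -68.411, -14.817], TCP at [0.273, 0.562, 0.223] pointing down, gripper open.
Joint ranges: [-179.83, 179.83], [-69.29, 118.12], [-61.27, 80.66], [-181.25, 117.63], [-171.15, -9.14], [-177.46, 177.46]. Speed limits (degrees/s): [159.86, 159.86, 180, 180, 180, 180].

INTERFACE

Orientations are given as a 3x3 rotation matrix whose columns are the frame's x, y, z axes.
In Python, from station import r gives the robot as it stands.
- The arm moves only by the tool play_rows, never from a script. Its argument "commands" is a list that holds one entry, the list of rows, each a list of 7 numbers: the shift along the world's x, y, z in m, then the turn, a rotation vector about the world's x, y, z in rad, then the closure, from 0 (fully open) to 1 (shut). A call has 1 to 5 rows; each row is the pose to reach, as a shift and turn from the pose commanded when the call began; what a row does not reach only later rows make up. A row lasts 1/10 s, in which the tool goes at most 50 mm and 8.59 degrees, less where a joint would pass 70% of its speed; a pose out of reach is approached as far as the arm can. A call with a gripper value outside its range is refused whole. The fingers move at their own pace and stop on an object; the grip force is fixed at half the most. Time passes only in rows, so rows that repeat a pose let the fingers close. It gives the time, the measured TCP pose, the force and the opening at its end, in the units of the state.
- r.sense(): the state, without advancing time (a new reading comes with each control period).
- r.capture(name): name is "scene" or "top"; returns a dict with "image" (384x512x3 uint8, red, green, blue), "range_z" (384x512 float32, m along the optical axis (not along the pixel's ray), 0 where there is no reading), "intrinsics" (3x3 intrinsics, pixels), "extrinsics" (4x4, takes a point from camera to world coordinates). Camera axes: x right, y up, looking along -z (the intrinsics and any distortion apply to the point x, -y, -z); pixel columns grow to the right and rows downward; lengths in m; the calibration is good to about 2 mm. A picture is of the moment at which its call begins.
- r.finish_job(): hands the job in, once; it reports no verdict.
The state is a dict: "time_s": time; "joints": joint angles; "joint_velocities": joint speeds; "effort": joint torques, N m; "tcp_pos": TCP position; "ee_rot": TCP orientation; "wrist_force": force on the tool from outside, world axes, zero at the start; "moment": the same for the moment, N m; "gripper_width": opening from 0.0 (shut) to 1.0 (fully open).
Only numpy, scipy, OpenCV 4.12 (cv2) and the standard library are available. Lean on these libraries where they do the work, as an engineer would, in place of code of your own. Each camera call takes 0.05 s, during which the arm holds its last target. There are 200 camera calls.

TASK

Lock the lid of the round counting chamber: put the lock pin from the stand down through the ear on the chamber's rim until its shoulder sits on the ear, and let go of it. Then take the check gauge by its barrel, press its coupler squarely onto the tilted test nipple on the lid until it snaps on, push it fully home, and finish while still holding the gauge pushed home against the spring of its valve. Leave the other things on the bench where they are.

Things in the scene. Friction and masses are not known exactly. Their poses are not given: they have to be found in the camera images.
- chamber: Round steel chamber fixed to the bench: foot plate Ø190 mm, lid Ø170 mm with its top 60 mm above the bench. Origin: centre of its underside; z up. The ear with the lock hole stands out of the rim on its own +x side; the test nipple is on the lid 35 mm to its -x side and leans 30 degrees that way. A hub Ø48 mm with a brass connector, 94 mm high over the bench, stands on the lid at x +30, y +34 mm.
- ear_hole (a point): Centre of the upper mouth of the vertical lock hole, Ø11 mm, chamfered, in the 44 x 36 mm ear on the chamber's rim, 105 mm from the chamber's axis, 60 mm above the bench; axes are the chamber's. The hole goes through two flanges: the lid's ear (60 to 48 mm above the bench) and the chamber's ear (44 to 34 mm), and is open below.
- nipple: Ball-headed steel test nipple on a brass hexagon. Origin: centre of the hexagon's foot; z points out along the nipple, 30 degrees off vertical, x uphill (mostly the chamber's +x). Along z: hexagon 26 mm across corners up to 7 mm; neck Ø9 mm; ball head Ø15 mm centred at 26 mm, its top at 33.5 mm.
- gauge_grip (a point): Check gauge, about 0.45 kg: point on the axis of its knurled barrel (Ø34 mm, 30 to 95 mm above its mouth), 66 mm above the mouth. z up the barrel; x towards the dial (Ø50 x 20 mm, facing up, 52 mm off the axis, 48 to 68 mm above the mouth), so fingers from above close along y. Stands upright, nose (Ø27 mm, 30 mm long) in a Ø28.5 mm hole through the stand: lift straight up over 30 mm.
- gauge_mouth (a point): Centre of the coupler's mouth, the gauge's lowest point; axes as gauge_grip. Flared from Ø23 mm to a Ø17 mm bore with 4 sprung jaws 9 mm up. By height of the mouth along the nipple's z: jaws meet the ball head at 24 mm, are past its middle at 17, tappet met at 14.5, snapped on at 11, home (stopped by the hexagon) at 7 mm. Snapping takes up to about 15 N.
- pin_grip (a point): Lock pin, 90 g, z up: point on its Ø18 mm handle, which runs from 16 mm above to 20 mm below here. Below the handle a shoulder Ø20 mm, 4 mm thick (underside 24 mm below here), then the shank Ø8 mm, 32 mm long with a tapered end. It stands upright in an Ø11 mm hole through the stand, its shoulder on the stand's top.
- pin_shoulder (a point): Underside of the lock pin's shoulder, on its axis, 32 mm above its tip.
- stand: Aluminium stand, a 60 x 190 x 34 mm block fixed to the bench, origin at the centre of its underside; the gauge stands at +60 mm along its y axis, the lock pin at -60 mm.
- source_box_mid (a point): Centre of a round black source box Ø62 x 20 mm on the bench, to be left alone.
- planchets_mid (a point): Centre of a stack of flat steel sample dishes Ø51 x 12 mm on the bench, to be left alone.
- screwdriver_grip (a point): Handle of a screwdriver lying on the bench, to be left alone.
- tappet (a joint): Sprung valve tappet in the coupler's bore, pushed up by the nipple's head: 0 m shut, grows as it is pushed in, stop at 0.010. Spring 2 N plus 1.5 N per mm. Coupler just snapped on: about 0.003. Coupler home, its mouth flush on the hexagon: about 0.007, only while it is pushed with some 12 N; let go, it springs back and tips askew. The dial's needle turns with it, clockwise, 0.48 rad per mm.
Not all that is in view belongs to the job. There is more than one size of the part that bears pin_grip; the job needs the middle-sized.

How it is judged:
By the outcome, as a careful person would: the job done as asked, in the order asked, and still so for the second after the job is handed in, while the arm keeps its last pose, push and grip.
It also fails if it takes over 51 s, if anything falls off the work surface, if the arm or the gripper's body presses on something with over 40 N, if the wrist force passes 120 N, or if a joint passes its speed limit or range.

## Working session

There is one attempt and no reset: what is moved stays moved. The work goes in short steps, Python scripts to look and compute and a tool call to move; the robot and the scene stay as the last step left them, time stands still between calls to the robot, and variables do not carry over. Pictures are saved under pics/ and viewed, about 8 in all and at most 12, crops included, and the job is handed in when it is done.

Besides the shell and the picture viewer there is one more tool, called after "Emit:" in YAML: its name, and indented under it one key for each argument. play_rows: Moves the arm, as the interface text tells. Its arguments: {"type":"object","properties":{"commands":{"type":"array","items":{"type":"array","items":{"type":"array","items":{"type":"number"}}}}},"required":["commands"]}

```bash
ls; mkdir -p pics; cat > h.py <<'E'
import numpy as np, cv2, pickle
from station import r
def snap(tag):
    out={}
    for n in("scene","top"):
        c=r.capture(n); out[n]=c; cv2.imwrite(f"pics/{tag}_{n}.png",c["image"][:,:,::-1])
    pickle.dump(out,open(f"{tag}.pkl","wb")); return out
def cloud(c):
    z=c["range_z"].astype(float);K=c["intrinsics"];v,u=np.mgrid[:z.shape[0],:z.shape[1]]
    P=np.stack([(u-K[0,2])/K[0,0]*z,-(v-K[1,2])/K[1,1]*z,-z,np.ones_like(z)],-1)
    W=(P@np.array(c["extrinsics"]).T)[...,:3]; W[z==0]=np.nan; return W
E
python3 - <<'E'
from h import *
o=snap("a")
a=np.hstack([o["scene"]["image"]])
for n in o: print(n,o[n]["intrinsics"].tolist(),np.round(o[n]["extrinsics"],3).tolist(),[k for k in o[n]])
print(r.sense())
E
```

```text
pics
scene [[353.37631195405714, 0.0, 256.76758151179484], [0.0, 353.37631195405714, 193.50209717567563], [0.0, 0.0, 1.0]] [[0.72, -0.505, 0.477, 0.976], [0.694, 0.505, -0.513, -0.391], [0.018, 0.7, 0.714, 0.709], [0.0, 0.0, 0.0, 1.0]] ['image', 'range_z', 'intrinsics', 'extrinsics']
top [[396.8619077444498, 0.0, 255.78574011126415], [0.0, 396.8619077444498, 193.7769814392131], [0.0, 0.0, 1.0]] [[-0.028, 0.996, -0.087, 0.478], [-1.0, -0.028, -0.002, 0.063], [-0.005, 0.087, 0.996, 1.093], [0.0, 0.0, 0.0, 1.0]] ['image', 'range_z', 'intrinsics', 'extrinsics']
{'time_s': 0.1, 'joints': array([ 7.88724040e+01,  2.20868545e+01,  3.85812183e-01, -2.60965236e-02,
       -6.84114395e+01, -1.48175344e+01]), 'joint_velocities': array([-0.01845825, -0.01511603,  0.22754318,  0.10226251, -0.04669771,
       -0.01432701]), 'effort': array([ 4.99076632e-04, -3.91688383e+01,  1.87934572e+01,  4.23191428e+00,
        1.34518815e-02, -7.85612019e-05]), 'tcp_pos': array([0.27317644, 0.56152086, 0.22154945]), 'ee_rot': array([[ 8.99139964e-01, -4.37660478e-01, -7.94432324e-04],
       [-4.37661189e-01, -8.99138077e-01, -1.84449674e-03],
       [ 9.29589725e-05,  2.00615293e-03, -9.99997983e-01]]), 'wrist_force': array([-0.30528832, -0.32507047,  0.1342455 ]), 'moment': array([-0.03125949, -0.00513006,  0.00222458]), 'gripper_width': 0.9997698014568129}
```

View pics/a_scene.png

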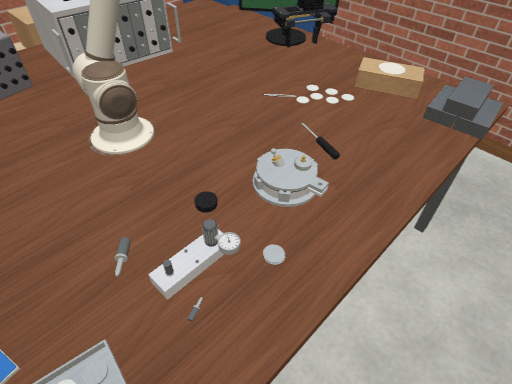

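View pics/a_top.png

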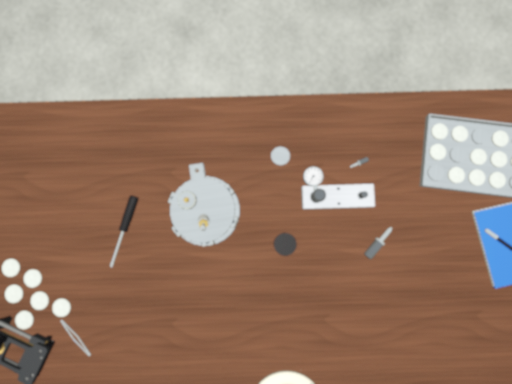

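The scene view shows three pin-like parts: one in the stand at scene (168,268), a smaller one lying at (195,308) and a larger one lying at (122,255). The pin in the stand fits: it stands upright in the stand and is the middle size. I'll confirm it in a crop and measure.

```bash
python3 - <<'E'
from h import *
o=pickle.load(open("a.pkl","rb"))
s=o["scene"]["image"];t=o["top"]["image"]
A=cv2.resize(s[215:325,100:250],(800,587),interpolation=cv2.INTER_CUBIC)
B=cv2.resize(t[150:255,160:385],(800,373),interpolation=cv2.INTER_CUBIC)
C=cv2.resize(s[140:210,240:340],(400,280),interpolation=cv2.INTER_CUBIC)
cv2.imwrite("pics/b1.png",cv2.resize(A,(660,484))[:,:,::-1]);
D=np.zeros((600,800,3),np.uint8);D[:373]=B;D[373:593,:314]=cv2.resize(C,(314,220));D[373:593,320:800]=cv2.resize(s[225:310,110:250],(480,220))
cv2.imwrite("pics/b.png",D[:,:,::-1])
for n in o:
    W=cloud(o[n]); P=W.reshape(-1,3); 
    print(n,"bench z",np.nanmedian(P[(abs(P[:,0]-.5)<.1)&(abs(P[:,1])<.05)][:,2]))
    # stand top
    def st(name,box,z0,z1):
        m=(P[:,0]>box[0])&(P[:,0]<box[1])&(P[:,1]>box[2])&(P[:,1]<box[3])&(P[:,2]>z0)&(P[:,2]<z1)
        Q=P[m]
        if len(Q)<5: print(name,len(Q));return
        rc=cv2.minAreaRect(Q[:,:2].astype(np.float32)); cc=cv2.minEnclosingCircle(Q[:,:2].astype(np.float32))
        print(name,len(Q),np.round(Q.mean(0),4),np.round(np.array(rc[0]),4),np.round(rc[1],4),round(rc[2],1),np.round(cc[0],4),round(cc[1],4))
    T=cloud(o["top"])
    for u,v in [(319,196),(363,195),(313,176),(204,222),(197,171),(190,200),(204,210)]: 
        if n=="top": print((u,v),np.round(T[v,u],3))
E
```

```text
scene bench z 0.0017076517006534009
top bench z -0.00044007517507682614
(319, 196) [ 0.555 -0.094  0.096]
(363, 195) [ 0.556 -0.211  0.071]
(313, 176) [ 0.609 -0.084  0.072]
(204, 222) [0.498 0.199 0.079]
(197, 171) [0.641 0.227 0.002]
(190, 200) [0.556 0.234 0.077]
(204, 210) [0.53  0.201 0.06 ]
```

View pics/b.png

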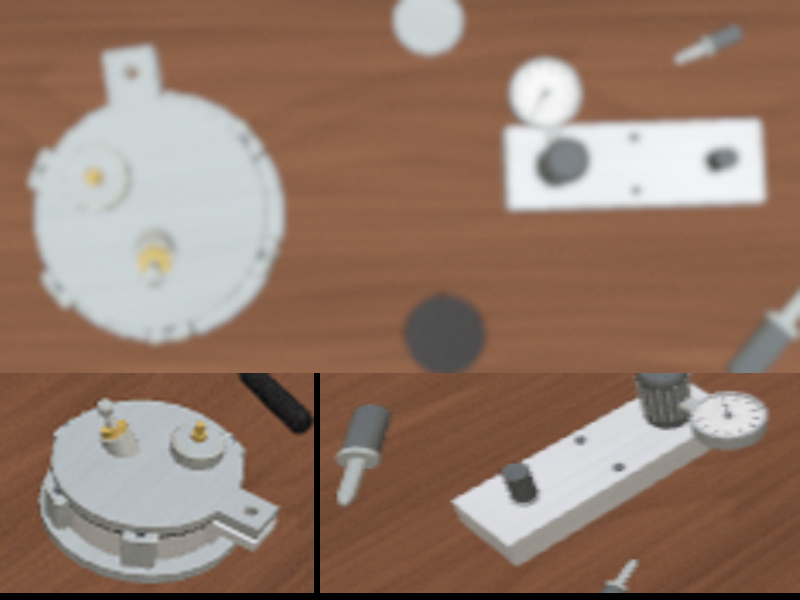

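The middle pin stands in the stand (crop right, about (722,158) in the top part). The ear hole is at crop (131,73), which is top (196.8,170.5). The nipple's ball is at crop (153,275), leaning away from the ear. Now the fits.

```bash
python3 - <<'E'
from h import *
from scipy.optimize import least_squares
o=pickle.load(open("a.pkl","rb"))
def ray(c,u,v,z):
    K=c["intrinsics"];E=np.array(c["extrinsics"]);d=E[:3,:3]@np.array([(u-K[0,2])/K[0,0],-(v-K[1,2])/K[1,1],-1]);p=E[:3,3]
    return p+d*(z-p[2])/d[2]
def sel(P,c,R,z0,z1): 
    return P[(np.hypot(P[:,0]-c[0],P[:,1]-c[1])<R)&(P[:,2]>z0)&(P[:,2]<z1)]
for n in o:
    P=cloud(o[n]).reshape(-1,3);P=P[~np.isnan(P[:,0])]
    print("==",n)
    L=sel(P,(.53,.2),.1,.055,.066); 
    h=cv2.convexHull(L[np.hypot(L[:,0]-.53,L[:,1]-.2)<.095][:,:2].astype(np.float32))[:,0]
    Lz=np.median(L[:,2]); print("lid z",Lz,"enc",cv2.minEnclosingCircle(h))
    S=P[(abs(P[:,0]-.55)<.06)&(abs(P[:,1]+.15)<.13)&(P[:,2]>.028)&(P[:,2]<.038)]
    print("stand",np.median(S[:,2]),cv2.minAreaRect(S[:,:2].astype(np.float32)))
    for nm,c,R,z0,z1 in [("pin",(.556,-.211),.03,.045,.09),("pintop",(.556,-.211),.03,.070,.09),("gaugetop",(.555,-.094),.03,.09,.12),("barrel",(.555,-.094),.028,.07,.115),("dial",(.609,-.084),.035,.06,.085),("hub",(.556,.234),.035,.065,.1),("ball",(.494,.199),.04,.083,.12),("nipall",(.494,.199),.04,.063,.12)]:
        Q=sel(P,c,R,z0,z1); 
        if len(Q)<3: print(nm,len(Q));continue
        print(nm,len(Q),np.round(Q.mean(0),4),"min",np.round(Q.min(0),4),"max",np.round(Q.max(0),4),"mid",np.round((Q.max(0)+Q.min(0))/2,4)[:2])
        if nm=="ball":
            f=least_squares(lambda x:np.linalg.norm(Q-x,axis=1)-.0075,Q.mean(0)-[0,0,.005],loss='soft_l1',f_scale=.001); print("  ballc",np.round(f.x,4),np.round(f.fun.std(),4)); print(np.round(Q[:40],3).tolist())
c=o["top"]; print("ear hole",ray(c,196.8,170.5,.06)); 
k=225/800
for z in(.06,.034): print([np.round(ray(c,160+a*k,150+b*105/373,z),4)[:2] for a,b in [(131,73),(635,137),(636,190)]])
c=o["scene"]; C=lambda a,b:(240+a*100/314,140+(b-373)*70/220)
print("scene earhole",ray(c,*C(252,511),.06),"pintop",ray(c,110+(517-320)*140/480,225+(469-373)*85/220,.074), "holes",[ray(c,110+(a-320)*140/480,225+(b-373)*85/220,.034) for a,b in [(580,440),(619,467)]])
E
```

```text
== scene
lid z 0.06124500454342263 enc ((0.532467782497406, 0.2019500732421875), 0.09233835339546204)
stand 0.03500955639558789 ((0.5576494932174683, -0.15475931763648987), (0.19062787294387817, 0.06194755434989929), 89.99893188476562)
pin 108 [ 0.5618 -0.2166  0.0655] min [ 0.5504 -0.2239  0.046 ] max [ 0.5672 -0.207   0.0768] mid [ 0.5588 -0.2154]
pintop 53 [ 0.5598 -0.2155  0.0741] min [ 0.5504 -0.2239  0.0701] max [ 0.5667 -0.207   0.0768] mid [ 0.5585 -0.2154]
gaugetop 155 [ 0.561  -0.0976  0.098 ] min [ 0.5427 -0.113   0.0904] max [ 0.5745 -0.0802  0.1026] mid [ 0.5586 -0.0966]
barrel 244 [ 0.5636 -0.099   0.0915] min [ 0.5427 -0.113   0.0702] max [ 0.581  -0.0802  0.1026] mid [ 0.5619 -0.0966]
dial 411 [ 0.6097 -0.0863  0.0707] min [ 0.5755 -0.1092  0.0602] max [ 0.6335 -0.0596  0.0763] mid [ 0.6045 -0.0844]
hub 199 [0.5595 0.2373 0.0779] min [0.5338 0.2196 0.0653] max [0.5796 0.2658 0.0969] mid [0.5567 0.2427]
ball 38 [0.4879 0.1995 0.0939] min [0.4772 0.1939 0.0834] max [0.5034 0.2093 0.1035] mid [0.4903 0.2016]
  ballc [0.4851 0.2011 0.0939] 0.0042
[[0.477, 0.203, 0.101], [
[... 2626 characters left out ...]
 0.196, 0.101], [0.483, 0.195, 0.096], [0.481, 0.207, 0.095], [0.48, 0.204, 0.097], [0.48, 0.202, 0.1], [0.48, 0.199, 0.098], [0.48, 0.197, 0.098], [0.478, 0.202, 0.099], [0.478, 0.2, 0.095]]
nipall 145 [0.4985 0.2014 0.0795] min [0.4601 0.1626 0.0631] max [0.5191 0.2241 0.1033] mid [0.4896 0.1933]
ear hole [0.63400903 0.21838467 0.06      ]
[array([0.6339, 0.2183]), array([ 0.5757, -0.1516]), array([ 0.5367, -0.1506])]
[array([0.6378, 0.2222]), array([ 0.5782, -0.157 ]), array([ 0.5381, -0.1559])]
scene earhole [0.63657879 0.22094952 0.06      ] pintop [ 0.55880435 -0.21250606  0.074     ] holes [array([ 0.53758101, -0.15367707,  0.034     ]), array([ 0.57812239, -0.15337364,  0.034     ])]
```

Emit:
play_rows:
  commands:
    - [[0.017,-0.046,-0.004,0,0,0.1256,0],[0.034,-0.092,-0.008,0,0,0.2512,0],[0.051,-0.138,-0.012,0,0,0.3768,0],[0.068,-0.184,-0.016,0,0,0.5024,0],[0.085,-0.23,-0.02,0,0,0.628,0]]

```text
time_s: 0.6
tcp_pos: [0.3585, 0.3299, 0.2021]
ee_rot: [[0.984, 0.18, -0.0], [0.18, -0.984, -0.0], [-0.0, 0.0, -1.0]]
wrist_force: [1.1, 1.2, -0.1]
gripper_width: 1.002
```

Emit:
play_rows:
  commands:
    - [[0.017,-0.046,-0.002,0,0,0,0],[0.034,-0.092,-0.004,0,0,0,0],[0.051,-0.138,-0.006,0,0,0,0],[0.068,-0.184,-0.008,0,0,0,0],[0.085,-0.23,-0.01,0,0,0,0]]

```text
time_s: 1.1
tcp_pos: [0.4434, 0.1, 0.1925]
ee_rot: [[0.985, 0.175, 0.0], [0.175, -0.985, 0.0], [0.0, -0.0, -1.0]]
wrist_force: [1.3, -0.3, 0.2]
gripper_width: 1.0
```

Emit:
play_rows:
  commands:
    - [[0.017,-0.046,-0.005,0,0,0,0],[0.034,-0.092,-0.01,0,0,0,0],[0.051,-0.138,-0.02,0,0,0,0],[0.068,-0.184,-0.03,0,0,0,0],[0.085,-0.23,-0.04,0,0,0,0]]

```text
time_s: 1.6
tcp_pos: [0.5285, -0.1299, 0.152]
ee_rot: [[0.985, 0.174, -0.0], [0.174, -0.985, 0.0], [-0.0, -0.0, -1.0]]
wrist_force: [0.9, 2.5, 0.1]
gripper_width: 1.003
```

Emit:
play_rows:
  commands:
    - [[0.014,-0.04,0,0,0,0,0],[0.031,-0.087,0,0,0,0,0],[0.031,-0.087,0,0,0,0,0]]

```text
time_s: 1.9
tcp_pos: [0.5603, -0.2196, 0.1512]
ee_rot: [[0.986, 0.168, -0.001], [0.168, -0.986, -0.001], [-0.001, 0.001, -1.0]]
wrist_force: [-0.0, 0.3, -0.7]
gripper_width: 0.999
```

Emit:
play_rows:
  commands:
    - [[0,0,0,0,0,0,0],[0,0,-0.045,0,0,0,0.3],[0,0,-0.085,0,0,0,0.3],[0,0,-0.105,0,0,0,0.3],[0,0,-0.111,0,0,0,0.3]]

```text
time_s: 2.4
tcp_pos: [0.557, -0.2131, 0.039]
ee_rot: [[0.984, 0.176, -0.006], [0.176, -0.984, 0.001], [-0.006, -0.002, -1.0]]
wrist_force: [-0.5, -0.0, 0.1]
gripper_width: 0.743
```

Emit:
play_rows:
  commands:
    - [[0,0,0,0,0,0,0.6],[0,0,0,0,0,0,1],[0,0,0,0,0,0,1],[0,0,0,0,0,0,1],[0,0,0,0,0,0,1]]

```text
time_s: 2.9
tcp_pos: [0.5598, -0.2149, 0.0425]
ee_rot: [[0.985, 0.174, 0.002], [0.174, -0.985, -0.0], [0.002, 0.0, -1.0]]
wrist_force: [-0.2, -0.4, 0.7]
gripper_width: 0.334
```

Emit:
play_rows:
  commands:
    - [[0,0,0,0,0,0,1],[0,0,0,0,0,0,1],[0,0,0,0,0,0,1],[0,0,0,0,0,0,1]]

```text
time_s: 3.3
tcp_pos: [0.5595, -0.215, 0.0419]
ee_rot: [[0.985, 0.174, 0.0], [0.174, -0.985, -0.0], [0.0, 0.0, -1.0]]
wrist_force: [-1.2, 0.6, 3.0]
gripper_width: 0.198
```

```bash
python3 - <<'E'
from h import *
o=snap("c"); s=r.sense(); print(s["tcp_pos"],s["wrist_force"],s["moment"],s["gripper_width"])
D=np.zeros((600,800,3),np.uint8)
D[:,:400]=cv2.resize(o["scene"]["image"][200:320,100:180],(400,600),interpolation=cv2.INTER_CUBIC)
D[:400,400:]=cv2.resize(o["top"]["image"][160:230,330:400],(400,400),interpolation=cv2.INTER_CUBIC)
cv2.imwrite("pics/c.png",D[:,:,::-1])
E
```

```text
[ 0.55950114 -0.21498459  0.04189199] [-0.61117986 -0.69346908  3.47999379] [-0.08756769  0.20832199 -0.01826978] 0.19357035281294452
```

View pics/c.png

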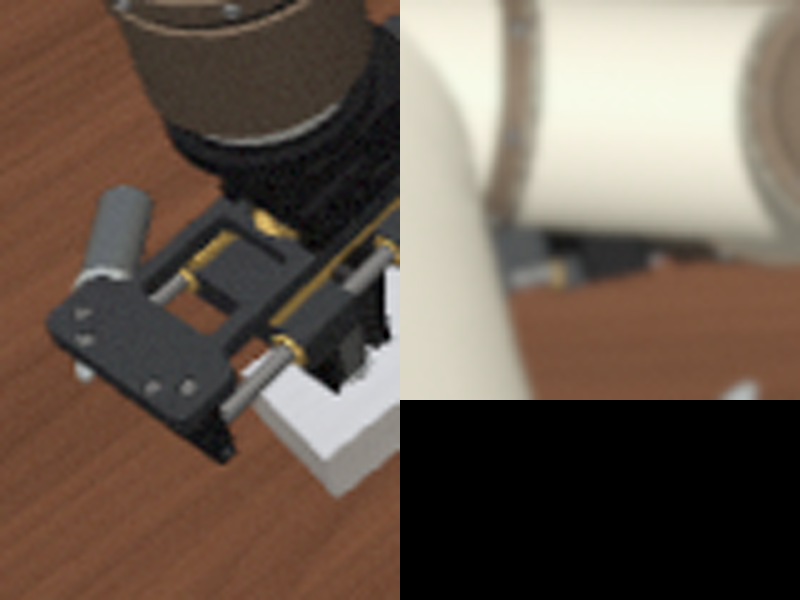

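Emit:
play_rows:
  commands:
    - [[0,0,0.02,0,0,0,1],[0,0,0.055,0,0,0,1],[0,0,0.095,0,0,0,1],[0,0,0.13,0,0,-0.08,1],[0.005,0.03,0.135,0,0,-0.2,1]]

```text
time_s: 3.9
tcp_pos: [0.5666, -0.1871, 0.1814]
ee_rot: [[0.999, -0.032, 0.009], [-0.032, -0.999, -0.002], [0.009, 0.002, -1.0]]
wrist_force: [-0.3, -0.6, -0.9]
gripper_width: 0.198
```

Emit:
play_rows:
  commands:
    - [[0.008,0.045,0,0,0,-0.12,1],[0.016,0.09,0,0,0,-0.24,1],[0.024,0.135,0,0,0,-0.36,1],[0.032,0.18,0,0,0,-0.48,1],[0.04,0.225,0,0,0,-0.6,1]]

```text
time_s: 4.4
tcp_pos: [0.604, 0.042, 0.1759]
ee_rot: [[0.808, -0.589, -0.001], [-0.589, -0.808, 0.0], [-0.001, 0.0, -1.0]]
wrist_force: [1.2, -0.6, -1.4]
gripper_width: 0.2
```

Emit:
play_rows:
  commands:
    - [[0.008,0.045,0,0,0,-0.12,1],[0.016,0.09,0,0,0,-0.24,1],[0.024,0.135,0,0,0,-0.36,1],[0.031,0.165,-0.02,0,0,-0.42,1],[0.031,0.18,-0.05,0,0,-0.42,1]]

```text
time_s: 4.9
tcp_pos: [0.6368, 0.224, 0.127]
ee_rot: [[0.503, -0.864, 0.004], [-0.864, -0.503, 0.003], [-0.0, -0.005, -1.0]]
wrist_force: [-0.6, -1.5, -1.0]
gripper_width: 0.201
```

Emit:
play_rows:
  commands:
    - [[0,0,-0.012,0,0,0,1],[0,0,-0.012,0,0,0,1],[0,0,-0.012,0,0,0,1]]

```text
time_s: 5.2
tcp_pos: [0.6357, 0.2194, 0.115]
ee_rot: [[0.502, -0.865, 0.0], [-0.865, -0.502, -0.0], [0.001, -0.0, -1.0]]
wrist_force: [-0.2, 0.6, 0.6]
gripper_width: 0.194
```

```bash
python3 - <<'E'
from h import *
o=snap("d"); s=r.sense(); print(s["tcp_pos"],s["wrist_force"],s["gripper_width"],s["time_s"],s["joints"])
D=np.zeros((600,800,3),np.uint8)
D[:,:]=cv2.resize(o["scene"]["image"][140:215,255:355],(800,600),interpolation=cv2.INTER_CUBIC)
cv2.imwrite("pics/d.png",D[:,:,::-1])
E
```

```text
[0.63631902 0.21951205 0.1163681 ] [-0.47052731  0.46868684 -2.01019273] 0.19756422087898898 5.3 [ 3.27793336e+01  3.12906161e+01 -2.39803490e-01  3.27243758e-02
 -5.83076488e+01 -2.71337722e+00]
```

View pics/d.png

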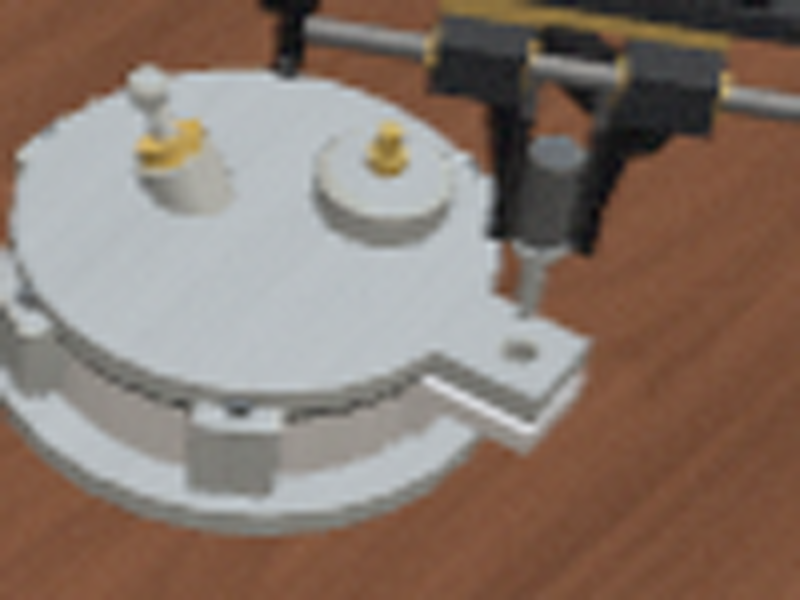

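The pin hangs over the ear: tip at crop (528,310), handle top (555,155), hole (519,351). I'll compare these by ray.

```bash
cat >> h.py <<'E'
def ray(c,u,v,z):
    K=c["intrinsics"];E=np.array(c["extrinsics"]);d=E[:3,:3]@np.array([(u-K[0,2])/K[0,0],-(v-K[1,2])/K[1,1],-1]);p=E[:3,3]
    return p+d*(z-p[2])/d[2]
def proj(c,X):
    K=c["intrinsics"];E=np.linalg.inv(np.array(c["extrinsics"]));p=E[:3,:3]@X+E[:3,3]
    return np.array([K[0,0]*p[0]/-p[2]+K[0,2],K[1,1]*-p[1]/-p[2]+K[1,2]])
E
python3 - <<'E'
from h import *
o=pickle.load(open("d.pkl","rb"));c=o["scene"]
C=lambda a,b:((a+.5)/8+255-.5,(b+.5)/8+140-.5)
for n,a,b,z in [("top",555,152,.148),("shoulder",534,252,.108),("tip",528,312,.0757),("hole",519,351,.06)]: print(n,np.round(ray(c,*C(a,b),z),4))
# expected crop px of vertical line through the pin at TCP
for z in (.148,.108,.0757,.06):
    p=proj(c,np.array([.6360,.2195,z])); print(z,(p-[255-.5,140-.5])*8-.5)
I=c["image"].astype(float).sum(2); 
print(I[176:190,312:328].astype(int))
W=cloud(c); 
T=pickle.load(open("a.pkl","rb"))["top"]["image"].astype(float).sum(2); print(T[165:176,190:204].astype(int))
E
```

```text
top [0.6344 0.2177 0.148 ]
shoulder [0.635  0.2159 0.108 ]
tip [0.6331 0.2231 0.0757]
hole [0.6339 0.2209 0.06  ]
0.148 [562.74783894 151.65312866]
0.108 [543.29104878 248.08488416]
0.0757 [528.4538973  321.62078358]
0.06 [521.50526085 356.0596199 ]
[[572 570 565 567 435 272 233 272 331 358 320 268 264 262 266 269]
 [569 566 564 564 568 527 400 310 336 355 314 277 273 269 279 272]
 [564 570 574 565 566 567 565 488 381 351 305 274 276 280 271 277]
 [568 568 571 574 569 565 560 477 367 425 384 316 278 267 274 271]
 [573 573 575 570 571 571 569 567 565 566 568 519 410 291 274 267]
 [575 571 569 568 573 568 570 569 570 562 562 559 563 520 407 300]
 [572 572 569 568 570 567 505 507 507 546 566 568 562 566 560 519]
 [569 572 572 568 572 527 427 370 355 399 523 567 565 561 562 532]
 [565 566 569 568 569 524 421 373 347 345 512 566 565 565 530 414]
 [446 546 566 565 567 566 536 525 483 544 571 569 565 567 468 371]
 [356 353 452 548 563 564 564 570 567 564 569 571 565 471 372 403]
 [352 345 351 357 447 552 562 562 563 560 565 568 471 378 506 469]
 [418 354 350 346 354 354 419 506 553 562 563 503 393 502 522 396]
 [660 582 415 345 346 348 352 356 400 496 475 388 499 560 489 335]]
[[553 571 582 591 602 608 614 615 615 618 616 607 563 484]
 [590 607 612 616 619 620 621 624 623 622 623 613 583 509]
 [591 615 619 622 615 606 603 605 615 622 624 619 594 529]
 [581 611 619 617 600 572 555 562 587 613 622 622 603 542]
 [576 612 619 611 582 535 506 505 545 594 618 621 604 551]
 [572 610 616 609 572 517 472 459 513 581 616 622 604 551]
 [565 608 619 613 585 536 487 481 535 592 621 624 604 559]
 [558 607 619 621 608 582 557 558 587 613 625 624 612 573]
 [546 603 619 624 620 613 606 610 619 625 627 627 619 586]
 [530 594 617 624 626 626 626 626 627 628 628 627 621 597]
 [506 585 613 624 627 627 630 630 630 630 630 627 624 604]]
```

Emit:
play_rows:
  commands:
    - [[-0.0005,0.0005,-0.006,0,0,0,1],[-0.0005,0.0005,-0.012,0,0,0,1],[-0.0005,0.0005,-0.016,0,0,0,1],[-0.0005,0.0005,-0.02,0,0,0,1],[-0.0005,0.0005,-0.023,0,0,0,1]]

```text
time_s: 5.8
tcp_pos: [0.6347, 0.2205, 0.091]
ee_rot: [[0.502, -0.865, -0.001], [-0.865, -0.502, -0.0], [-0.0, 0.001, -1.0]]
wrist_force: [-0.6, -1.1, -0.9]
gripper_width: 0.197
```

Emit:
play_rows:
  commands:
    - [[0,0,0,0,0,0,1]]

```text
time_s: 5.9
tcp_pos: [0.6345, 0.2205, 0.0908]
ee_rot: [[0.502, -0.865, -0.001], [-0.865, -0.502, -0.001], [-0.0, 0.001, -1.0]]
wrist_force: [0.1, -0.6, -0.4]
gripper_width: 0.195
```

Emit:
play_rows:
  commands:
    - [[0,0,-0.005,0,0,0,1],[0,0,-0.01,0,0,0,1],[0,0,-0.014,0,0,0,1],[0,0,-0.018,0,0,0,1],[0,0,-0.02,0,0,0,1]]

```text
time_s: 6.4
tcp_pos: [0.6346, 0.2205, 0.0709]
ee_rot: [[0.502, -0.865, -0.001], [-0.865, -0.502, -0.0], [-0.0, 0.001, -1.0]]
wrist_force: [-0.2, 0.7, -0.0]
gripper_width: 0.2
```

Emit:
play_rows:
  commands:
    - [[0,0,-0.001,0,0,0,1],[0,0,-0.002,0,0,0,1],[0,0,-0.003,0,0,0,1]]

```text
time_s: 6.7
tcp_pos: [0.635, 0.2207, 0.0687]
ee_rot: [[0.502, -0.865, 0.0], [-0.865, -0.502, 0.0], [0.0, -0.0, -1.0]]
wrist_force: [-0.4, 0.3, -1.5]
gripper_width: 0.197
```

Nearly seated (TCP about 0.068 is the shoulder on the ear). I'll press the last millimetre, then release.

Emit:
play_rows:
  commands:
    - [[0,0,-0.001,0,0,0,1],[0,0,-0.002,0,0,0,1],[0,0,-0.002,0,0,0,1]]

```text
time_s: 7.0
tcp_pos: [0.635, 0.2207, 0.0679]
ee_rot: [[0.502, -0.865, 0.001], [-0.865, -0.502, -0.0], [0.0, -0.001, -1.0]]
wrist_force: [-1.8, -1.0, 5.6]
gripper_width: 0.198
```

Emit:
play_rows:
  commands:
    - [[0,0,0.002,0,0,0,0.5],[0,0,0.002,0,0,0,0.3],[0,0,0.002,0,0,0,0.3],[0,0,0.002,0,0,0,0.3],[0,0,0.002,0,0,0,0.3]]

```text
time_s: 7.5
tcp_pos: [0.6348, 0.2206, 0.0683]
ee_rot: [[0.502, -0.865, -0.0], [-0.865, -0.502, -0.0], [0.0, 0.0, -1.0]]
wrist_force: [0.4, -0.3, -0.6]
gripper_width: 0.57
```

Emit:
play_rows:
  commands:
    - [[0,0,0.01,0,0,0,0.3],[0,0,0.04,0,0,0,0.3],[0,0,0.08,0,0,0,0.3],[0,-0.03,0.11,0,0,0.1,0],[0,-0.075,0.11,0,0,0.24,0]]

```text
time_s: 8.0
tcp_pos: [0.6381, 0.1477, 0.1854]
ee_rot: [[0.7, -0.714, 0.012], [-0.714, -0.7, 0.004], [0.006, -0.011, -1.0]]
wrist_force: [1.1, -0.2, -0.3]
gripper_width: 0.806
```

```bash
python3 - <<'E'
from h import *
o=snap("e"); s=r.sense(); print(s["tcp_pos"],s["wrist_force"],s["gripper_width"],s["time_s"])
D=np.zeros((600,800,3),np.uint8)
D[:,:400]=cv2.resize(o["scene"]["image"][140:215,290:340],(400,600),interpolation=cv2.INTER_CUBIC)
D[:,400:]=cv2.resize(o["scene"]["image"][215:290,180:230+0],(400,600),interpolation=cv2.INTER_CUBIC)
cv2.imwrite("pics/e.png",D[:,:,::-1])
E
```

```text
[0.6350324  0.1420088  0.18127053] [-0.14340617 -0.0626284  -0.96322626] 0.8928520647788875 8.1
```

View pics/e.png

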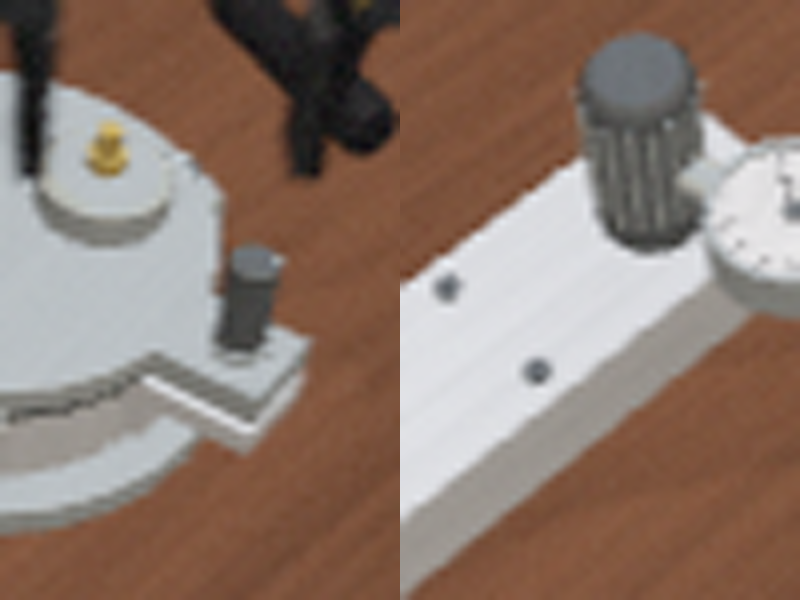

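The pin stands seated, its shoulder on the ear at crop (243,350). The gauge is undisturbed. Now to the gauge.

Emit:
play_rows:
  commands:
    - [[-0.014,-0.045,0,0,0,0.14,0],[-0.028,-0.09,0,0,0,0.28,0],[-0.042,-0.135,0,0,0,0.42,0],[-0.056,-0.18,0,0,0,0.56,0],[-0.07,-0.22,0,0,0,0.7,0]]

```text
time_s: 8.6
tcp_pos: [0.5641, -0.076, 0.1791]
ee_rot: [[0.995, -0.1, 0.0], [-0.1, -0.995, -0.0], [0.0, 0.0, -1.0]]
wrist_force: [0.4, -0.5, -0.1]
gripper_width: 1.0
```

Emit:
play_rows:
  commands:
    - [[-0.006,-0.02,0,0,0,0.14,0],[-0.006,-0.0205,0,0,0,0.28,0],[-0.006,-0.0205,-0.01,0,0,0.33,0],[-0.006,-0.0205,-0.02,0,0,0.33,0],[-0.006,-0.0205,-0.02,0,0,0.33,0]]

```text
time_s: 9.1
tcp_pos: [0.5577, -0.0946, 0.157]
ee_rot: [[0.975, 0.222, -0.004], [0.222, -0.975, 0.0], [-0.003, -0.001, -1.0]]
wrist_force: [0.5, 0.2, -0.1]
gripper_width: 1.002
```

Emit:
play_rows:
  commands:
    - [[0.0005,0,-0.03,0,0,0,0],[0.0005,0,-0.065,0,0,0,0],[0.0005,0,-0.09,0,0,0,0],[0.0005,0,-0.103,0,0,0,0.3],[0.0005,0,-0.107,0,0,0,0.5]]

```text
time_s: 9.6
tcp_pos: [0.5589, -0.0947, 0.0504]
ee_rot: [[0.975, 0.223, -0.003], [0.223, -0.975, -0.0], [-0.003, -0.0, -1.0]]
wrist_force: [0.1, 0.4, 0.4]
gripper_width: 0.892
```

Emit:
play_rows:
  commands:
    - [[0,0,0,0,0,0,1],[0,0,0,0,0,0,1],[0,0,0,0,0,0,1],[0,0,0,0,0,0,1],[0,0,0,0,0,0,1]]

```text
time_s: 10.1
tcp_pos: [0.5597, -0.0948, 0.0523]
ee_rot: [[0.975, 0.223, 0.001], [0.223, -0.975, 0.0], [0.001, 0.0, -1.0]]
wrist_force: [0.2, -0.7, 0.0]
gripper_width: 0.45
```

Emit:
play_rows:
  commands:
    - [[0,0,0,0,0,0,1],[0,0,0,0,0,0,1],[0,0,0,0,0,0,1],[0,0,0,0,0,0,1]]

```text
time_s: 10.5
tcp_pos: [0.5596, -0.0949, 0.052]
ee_rot: [[0.975, 0.223, 0.001], [0.223, -0.975, -0.0], [0.0, 0.0, -1.0]]
wrist_force: [-0.3, -1.0, 4.4]
gripper_width: 0.387
```

Emit:
play_rows:
  commands:
    - [[0,0,0.015,0,0,0,1],[0,0,0.05,0,0,0,1],[0,0,0.09,0,0,0,1],[0,0,0.13,0,0,0,1],[0,0,0.16,0,0,0,1]]

```text
time_s: 11.0
tcp_pos: [0.5588, -0.0946, 0.2124]
ee_rot: [[0.975, 0.223, -0.001], [0.223, -0.975, 0.001], [-0.001, -0.001, -1.0]]
wrist_force: [0.4, -1.0, -4.8]
gripper_width: 0.385
```

Emit:
play_rows:
  commands:
    - [[-0.015,0.035,0,0,0,0,1],[-0.032,0.075,0,0,0,0,1],[-0.049,0.115,0,0.013,-0.104,0,1],[-0.066,0.155,0,0.0262,-0.208,0,1],[-0.083,0.195,0,0.0393,-0.312,0,1]]

```text
time_s: 11.5
tcp_pos: [0.4764, 0.0963, 0.21]
ee_rot: [[0.93, 0.216, 0.297], [0.216, -0.976, 0.035], [0.297, 0.031, -0.954]]
wrist_force: [0.3, -0.0, -4.8]
gripper_width: 0.383
```

Emit:
play_rows:
  commands:
    - [[-0.015,0.035,0,0.0131,-0.104,0,1],[-0.028,0.066,0,0.0263,-0.2075,0,1],[-0.038,0.09,-0.01,0.0263,-0.2075,0,1],[-0.04,0.095,-0.02,0.0263,-0.2075,0,1],[-0.04,0.095,-0.02,0.0263,-0.2075,0,1]]

```text
time_s: 12.0
tcp_pos: [0.4349, 0.1898, 0.1875]
ee_rot: [[0.85, 0.213, 0.482], [0.212, -0.976, 0.057], [0.482, 0.054, -0.874]]
wrist_force: [1.3, -1.4, -4.2]
gripper_width: 0.385
```

```bash
python3 - <<'E'
from h import *
o=snap("f"); s=r.sense(); print(s["tcp_pos"],s["ee_rot"],s["wrist_force"],s["moment"],s["gripper_width"],s["time_s"],s["joints"])
D=np.zeros((600,800,3),np.uint8)
D[:,:]=cv2.resize(o["scene"]["image"][110:200,230:350],(800,600),interpolation=cv2.INTER_CUBIC)
cv2.imwrite("pics/f.png",D[:,:,::-1])
E
```

```text
[0.43640825 0.18889015 0.18858072] [[ 0.85029578  0.20984597  0.48266112]
 [ 0.20954812 -0.97623451  0.05527894]
 [ 0.48279051  0.05413728 -0.87406091]] [-0.93505675 -0.84208834 -4.53029796] [-0.37555811  1.63114254 -0.04713262] 0.3869436910333422 12.1 [ 45.3524527   -2.7893238  -57.90180139  58.11511664 -21.01769527
   4.96190644]
```

View pics/f.png

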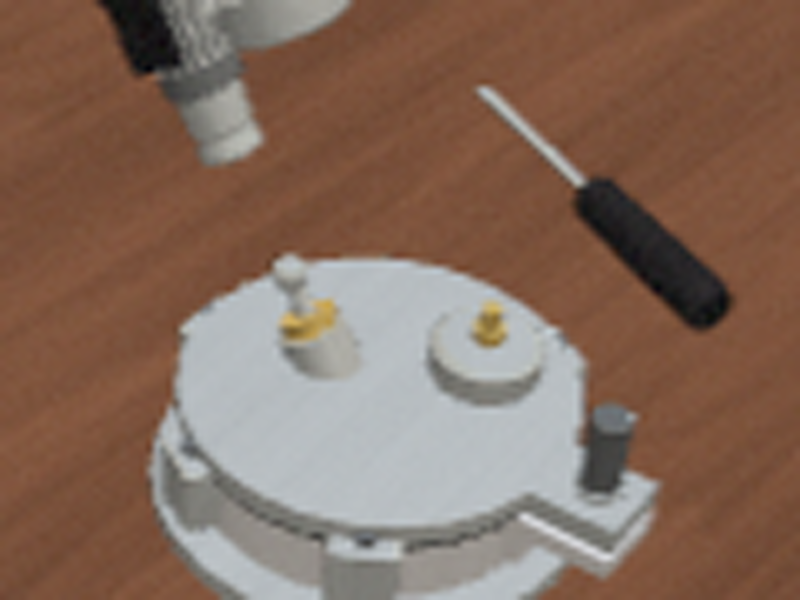

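The gauge hangs at crop (232,155) at its mouth and the ball head is at crop (290,272). The pin is still seated at (600,490). J3 is near its limit, so I'll settle and check that, and compute the alignment.

Emit:
play_rows:
  commands:
    - [[0,0,0,0,0,0,1],[0,0,0,0,0,0,1]]

```text
time_s: 12.3
tcp_pos: [0.4389, 0.19, 0.1917]
ee_rot: [[0.849, 0.207, 0.487], [0.205, -0.977, 0.058], [0.488, 0.051, -0.872]]
wrist_force: [0.6, -0.2, -5.1]
gripper_width: 0.387
```

```bash
python3 - <<'E'
from h import *
s=r.sense(); print(s["tcp_pos"],s["ee_rot"],s["wrist_force"],s["time_s"],s["joints"])
T=s["tcp_pos"];R=s["ee_rot"]
f=pickle.load(open("f.pkl","rb"));a=pickle.load(open("a.pkl","rb"));d=pickle.load(open("d.pkl","rb"))
k=6.6667
# top-cam ball: refine from raw image values
for nm,o in(("a",a),("d",d),("f",f)):
    W=cloud(o["scene"]);
    for cam in("scene","top"):
        P=cloud(o[cam]).reshape(-1,3);Q=P[(np.hypot(P[:,0]-.484,P[:,1]-.201)<.011)&(P[:,2]>.088)&(P[:,2]<.108)]
        if len(Q)>5: print(nm,cam,len(Q),np.round(Q.mean(0),4),"mid",np.round((Q.max(0)+Q.min(0))/2,4))
B=np.array([.484,.2012,.094])
print("pred ball px crop f",(proj(f["scene"],B)-[230-.5,110-.5])*k-.5)
print("ball ray at z=.094 from f",ray(f["scene"],(290.5)/k+230-.5,272.5/k+110-.5,.094))
M=np.array([0.43640825,0.18889015,0.18858072])+.048*np.array([.48266,.05528,-.87406]);print("mouth pred",M,(proj(f["scene"],M)-[230-.5,110-.5])*k-.5)
print("hex centre pred",(proj(f["scene"],B-np.array([-.496,-.0627,.866])*.0225)-[229.5,109.5])*k)
cv2.imwrite("pics/g.png",np.hstack([cv2.resize(a["top"]["image"][205:235,185:220],(400,343),interpolation=cv2.INTER_CUBIC),cv2.resize(f["scene"]["image"][145:171,265:292],(356,343),interpolation=cv2.INTER_CUBIC)])[:,:,::-1])
p=proj(a["top"],B);print("top pred ball in g",(p-[184.5,204.5])*400/35, "foot+7",(proj(a["top"],B-np.array([-.496,-.0627,.866])*.019)-[184.5,204.5])*400/35)
p=proj(f["scene"],B);print("scene pred ball in g",(p-[264.5,144.5])*343/26+[400,0],(proj(f["scene"],B-np.array([-.496,-.0627,.866])*.019)-[264.5,144.5])*343/26+[400,0])
E
```

```text
[0.43892024 0.1900211  0.19166692] [[ 0.84859521  0.20732158  0.48672779]
 [ 0.20537216 -0.97695932  0.05807543]
 [ 0.48755354  0.05067781 -0.87162108]] [ 0.55104751 -0.23918696 -5.05564767] 12.3 [ 45.2505288   -2.84228704 -57.5641074   58.06120108 -21.04836192
   4.99256613]
a scene 27 [0.4849 0.1986 0.0976] mid [0.4835 0.1999 0.0962]
a top 30 [0.4849 0.2008 0.0981] mid [0.4854 0.2008 0.0965]
d scene 29 [0.4855 0.1986 0.097 ] mid [0.4852 0.1975 0.0956]
d top 31 [0.4852 0.2008 0.098 ] mid [0.4854 0.2007 0.0956]
f scene 28 [0.4854 0.1984 0.0976] mid [0.4847 0.1982 0.0967]
pred ball px crop f [291.63722513 279.13264444]
ball ray at z=.094 from f [0.48035852 0.20421508 0.094     ]
mouth pred [0.45957593 0.19154359 0.14662584] [237.15251136 159.70362986]
hex centre pred [311.77622435 326.60954777]
top pred ball in g [205.38712721 263.26360516] foot+7 [209.57532406 221.27119289]
scene pred ball in g [516.36096465  91.61644697] [549.22628144 170.23098287]
```

View pics/g.png

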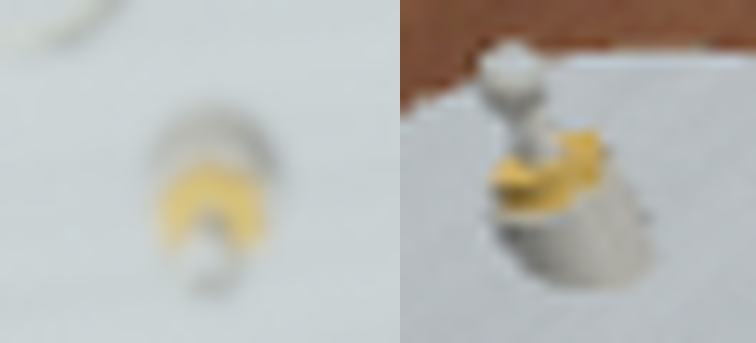

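Both views agree on the ball centre within about 2 mm: B ≈ (0.4832, 0.2009, 0.095), with its axis at az 187°. I'll approach along that axis to just above the ball.

Emit:
play_rows:
  commands:
    - [[0.004,0.002,-0.012,0,0,0,1],[0.008,0.004,-0.024,0,0,0,1],[0.011,0.006,-0.034,0,0,0,1],[0.0135,0.007,-0.04,0,0,0,1],[0.0135,0.007,-0.04,0,0,0,1]]

```text
time_s: 12.8
tcp_pos: [0.4538, 0.1964, 0.1514]
ee_rot: [[0.849, 0.207, 0.486], [0.205, -0.977, 0.057], [0.486, 0.052, -0.872]]
wrist_force: [1.1, -1.0, -4.8]
gripper_width: 0.38
```

```bash
cat > al.py <<'E'
from h import *
import sys
B=np.array([.4832,.2009,.095]); a=np.radians(7.2); d=np.array([-.5*np.cos(a),-.5*np.sin(a),.8660254])
def rep(B=B):
    s=r.sense();T=s["tcp_pos"];R=s["ee_rot"];z=-R[:,2];M=T-.048*z
    h=(M-B)@d+.026; lat=(M-B)-((M-B)@d)*d
    print("tcp",np.round(T,4),"t",s["time_s"],"J",np.round(s["joints"],1),"w",round(s["gripper_width"],3))
    print("mouth height",round(h*1e3,1),"lateral mm",np.round(lat*1e3,1),"turn needed",np.round(np.cross(z,d),4),"F",np.round(s["wrist_force"],1),"M",np.round(s["moment"],2))
    return s
if __name__=="__main__": rep()
E
python3 al.py
```

```text
tcp [0.4538 0.1964 0.1514] t 12.8 J [ 27.7   2.3 -61.2  96.1 -10.2 -18.7] w 0.38
mouth height 41.7 lateral mm [ 1.7 -0.8  0.9] turn needed [ 0.0056 -0.0119  0.0023] F [ 1.1 -1.  -4.8] M [-0.39  1.63 -0.04]
```

J3 and J5 have run close to their limits, so I need the arm's kinematics. I'll fit a model to the known states and look at the docking solutions.

```bash
python3 - <<'E'
import numpy as np
from scipy.optimize import least_squares
from scipy.spatial.transform import Rotation as R
from h import *
s=r.sense(); print(s["joints"].tolist(),s["tcp_pos"].tolist(),s["ee_rot"].tolist())
f=lambda a:np.array(a)
S=[([78.8724,22.0869,.3858,-.0261,-68.4114,-14.8175],[.27317644,.56152086,.22154945],[[.89914,-.43766,-.00079],[-.43766,-.89914,-.00184],[.0001,.002,-1]]),
([32.77933,31.29062,-.2398,.03272,-58.30765,-2.71338],[.63631902,.21951205,.1163681],None),
([45.35245,-2.78932,-57.9018,58.1151,-21.0177,4.9619],[.43640825,.18889,.18858],[[.8503,.20985,.48266],[.20955,-.97623,.05528],[.48279,.05414,-.87406]]),
([45.2505,-2.8423,-57.5641,58.0612,-21.0484,4.99256],[.43892,.19002,.19167],[[.8486,.20732,.48673],[.20537,-.97696,.05808],[.48755,.05068,-.87162]]),
(s["joints"].tolist(),s["tcp_pos"].tolist(),s["ee_rot"].tolist())]
E=lambda ax,q:R.from_euler(ax,q,degrees=True).as_matrix()
def fk(q,p,sg=(1,-1,1,-1,1)):
    a1,y1,h,e2,L2,x3,z3,y4,z4,L6=p
    A=E('z',q[0]);t=A@[a1,y1,h];A=A@E('y',q[1]);t=t+A@[e2,0,L2];A=A@E('y',-q[2]);t=t+A@[x3,0,z3]
    A=A@E('x',sg[2]*q[3]);t=t+A@[0,y4,z4];A=A@E('y',-q[4]);t=t+A@[L6,0,0];A=A@E('x',sg[4]*q[5])
    return t,A
for s4 in(1,-1):
  for s6 in (1,-1):
    sg=(1,-1,s4,-1,s6)
    g=lambda p:np.concatenate([fk(q,p,sg)[0]-t for q,t,_ in S])
    b=None
    for k in range(6):
        p0=np.random.default_rng(k).uniform(-.1,.5,10);o=least_squares(lambda p:np.r_[g(p),1e-4*p],p0)
        if b is None or o.cost<b.cost:b=o
    print(s4,s6,np.round(b.x,3),np.round(np.abs(g(b.x)).max(),5))
    for q,t,M in S:
        if M is not None: A=fk(q,b.x,sg)[1]; print("   zdir",np.round(A[:,0],3),np.round(np.array(M)[:,2],3)," y in tool",np.round(A.T@np.array(M)[:,1],3))
E
```

```text
[27.659658189696138, 2.289532870821547, -61.174434756906955, 96.13298973079843, -10.156431739169443, -18.68572623172344] [0.4537605014130856, 0.19643374774432004, 0.15136629874405036] [[0.8492668376667628, 0.20669307829978356, 0.4858228173135303], [0.2053681835238478, -0.9770422256743295, 0.0566780243610155], [0.4863843620385132, 0.05163778299183848, -0.8722177433027124]]
1 1 [ 0.024 -0.071 -0.642  0.374  0.23   0.038  0.42  -0.089 -0.117 -0.52 ] 0.00435
   zdir [ 0.    -0.002 -1.   ] [-0.001 -0.002 -1.   ]  y in tool [-0.     0.495 -0.869]
   zdir [ 0.049  0.483 -0.874] [ 0.483  0.055 -0.874]  y in tool [-0.509 -0.765  0.396]
   zdir [ 0.054  0.487 -0.872] [ 0.487  0.058 -0.872]  y in tool [-0.509 -0.765  0.395]
   zdir [ 0.323  0.367 -0.872] [ 0.486  0.057 -0.872]  y in tool [-0.337 -0.408  0.848]
1 -1 [ 0.024 -0.071 -0.642  0.374  0.23   0.038  0.42  -0.089 -0.117 -0.52 ] 0.00435
   zdir [ 0.    -0.002 -1.   ] [-0.001 -0.002 -1.   ]  y in tool [-0.  0. -1.]
   zdir [ 0.049  0.483 -0.874] [ 0.483  0.055 -0.874]  y in tool [-0.509 -0.821  0.258]
   zdir [ 0.054  0.487 -0.872] [ 0.48
[... 269 characters left out ...]
   ]  y in tool [ 0.     0.494 -0.869]
   zdir [ 0.483  0.055 -0.874] [ 0.483  0.055 -0.874]  y in tool [-0.    -0.172 -0.985]
   zdir [ 0.487  0.058 -0.872] [ 0.487  0.058 -0.872]  y in tool [-0.    -0.173 -0.985]
   zdir [ 0.486  0.057 -0.872] [ 0.486  0.057 -0.872]  y in tool [ 0.     0.607 -0.795]
-1 -1 [-0.     0.     0.161  0.     0.565  0.422  0.    -0.16  -0.     0.306] 0.0
   zdir [-0.001 -0.002 -1.   ] [-0.001 -0.002 -1.   ]  y in tool [ 0. -0. -1.]
   zdir [ 0.483  0.055 -0.874] [ 0.483  0.055 -0.874]  y in tool [-0. -0. -1.]
   zdir [ 0.487  0.058 -0.872] [ 0.487  0.058 -0.872]  y in tool [-0. -0. -1.]
   zdir [ 0.486  0.057 -0.872] [ 0.486  0.057 -0.872]  y in tool [ 0.  0. -1.]
```

The model fits exactly. Now I'll enumerate the docking solutions within the joint limits.

```bash
cat > kin.py <<'E'
import numpy as np
from scipy.optimize import least_squares
from scipy.spatial.transform import Rotation as R
E=lambda ax,q:R.from_euler(ax,q,degrees=True).as_matrix()
lo=np.array([-179.83,-69.29,-61.27,-181.25,-171.15,-177.46]);hi=np.array([179.83,118.12,80.66,117.63,-9.14,177.46])
def fk(q):
    A=E('z',q[0]);t=np.array([0,0,.161]);A=A@E('y',q[1]);t=t+A@[0,0,.565];A=A@E('y',-q[2]);t=t+A@[.422,0,0]
    A=A@E('x',-q[3]);t=t+A@[0,-.16,0];A=A@E('y',-q[4]);t=t+A@[.306,0,0];A=A@E('x',-q[5])
    return t,np.column_stack([A[:,1]*0+np.cross(-A[:,2],A[:,0]),-A[:,2],A[:,0]])
B=np.array([.4832,.2009,.095]); a=np.radians(7.2); d=np.array([-.5*np.cos(a),-.5*np.sin(a),.8660254])
def ik(T,M,q0):
    def g(q):
        t,A=fk(q);return np.r_[(t-T)*10,(R.from_matrix(A.T@M)).as_rotvec()]
    o=least_squares(g,np.clip(q0,lo+.01,hi-.01),bounds=(lo,hi),x_scale=30);return o.x,np.abs(o.fun).max()
E
python3 - <<'E'
from kin import *
from station import r
s=r.sense();t,A=fk(s["joints"]);print(t-s["tcp_pos"],np.abs(A-s["ee_rot"]).max())
M0=s["ee_rot"]; M0=R.from_rotvec(np.cross(-M0[:,2],d)).as_matrix()@M0
rng=np.random.default_rng(0)
for h in(.045,.025,.007):
    T=B+(h-.026+.048)*d; sols=[]
    for k in range(60):
        q,e=ik(T,M0,rng.uniform(lo,hi))
        if e<1e-4 and not any(np.abs(q-p)[:5].max()<1 for p in sols): sols.append(q)
    print(h,[np.round(q,1).tolist() for q in sols])
E
```

```text
[5.88573219e-06 1.18661198e-04 8.12794761e-04] 2.7755575615628914e-16
0.045 []
0.025 []
0.007 []
```

```bash
python3 - <<'E'
from kin import *
rng=np.random.default_rng(0)
big=np.array([360]*6)
for h in(.045,.025,.007):
    T=B+(h-.026+.048)*d; sols=[]
    def g(q):
        t,A=fk(np.r_[q,0]);return np.r_[(t-T)*10,A[:,2]+d]
    for k in range(80):
        o=least_squares(g,rng.uniform(lo,hi)[:5],x_scale=30);q=(o.x+180)%360-180
        if np.abs(o.fun).max()<1e-4 and not any(np.abs((q-p+180)%360-180).max()<1 for p in sols): sols.append(q)
    print(h)
    for q in sols:
        q=q.copy()
        if q[3]>117.63:q[3]-=360
        v=np.maximum(lo[:5]-q,0)+np.maximum(q-hi[:5],0); print("  ",np.round(q,1),"viol",np.round(v,1))
E
```

```text
0.045
   [   3.8    1.9  -48.6 -190.2    9.7] viol [ 0.   0.   0.   9.  18.8]
   [-129.5 -101.8  -57.6 -223.   149.9] viol [  0.   32.5   0.   41.8 159. ]
   [  45.7  103.3 -155.2   56.  -158. ] viol [ 0.   0.  93.9  0.   0. ]
   [ 23.7   1.7 -61.6 105.4  -8.5] viol [0.  0.  0.3 0.  0.6]
   [-156.3   -1.7 -118.4  -74.6   -8.5] viol [ 0.   0.  57.1  0.   0.6]
   [-176.2   -1.9 -131.4  -10.2    9.7] viol [ 0.   0.  70.1  0.  18.8]
   [-176.2  -98.6  -48.5    9.9 -169.9] viol [ 0.  29.3  0.   0.   0. ]
   [   3.8   98.6 -131.5 -170.1 -169.9] viol [ 0.   0.  70.3  0.   0. ]
   [-134.3 -103.3  -24.8 -124.  -158. ] viol [ 0. 34.  0.  0.  0.]
   [-174.8  -99.3  -36.7  -20.8  177.2] viol [  0.   30.    0.    0.  186.4]
   [  50.5  101.8 -122.4  -43.   149.9] viol [  0.    0.   61.1   0.  159. ]
0.025
   [   4.7    4.7  -51.3 -197.1    4.2] viol [ 0.   0.   0.  15.9 13.4]
   [   9.4    4.6  -56.9 -217.9   -1.8] viol [ 0.   0.   0.  36.6  7.4]
   [-175.3   -4.7 -128.7  -17.1    4.2] viol [ 0.   0.  67.5  0.  13.4]
   [-176.  -101.5  -49.4   11.5 -172. ] viol [ 0.  32.3  0.   0.   0.8]
   [-134
[... 407 characters left out ...]
[ 0.   0.  92.8  0.   0. ]
   [  48.5  104.8 -121.6  -45.5  152.4] viol [  0.    0.   60.3   0.  161.6]
   [   4.8  102.  -141.8 -197.8  176.1] viol [  0.    0.   80.5  16.6 185.2]
0.007
   [   4.3  104.3 -129.7 -166.5 -173.8] viol [ 0.   0.  68.5  0.   2.6]
   [-175.5 -104.4  -39.4  -15.3  174.9] viol [  0.   35.1   0.    0.  184.1]
   [-175.7 -104.3  -50.3   13.5 -173.8] viol [ 0.  35.   0.   0.   2.6]
   [  46.6  107.6 -120.9  -48.2  154.8] viol [  0.    0.   59.7   0.  164. ]
   [  45.7  107.9 -153.2   50.8 -156.3] viol [ 0.  0. 92.  0.  0.]
   [-134.3 -107.9  -26.8 -129.2 -156.3] viol [ 0.  38.6  0.   0.   0. ]
   [   4.5  104.4 -140.6 -195.3  174.9] viol [  0.    0.   79.3  14.  184.1]
```

With the gauge coaxial to the tool, no in-range docking solution exists. It has to be gripped with the tool tilted about the jaw axis, so I'll scan tilt φ and gauge spin ψ for feasible solutions at dock and at the stand.

```bash
cat > scan.py <<'E'
from kin import *
def frame(z,x):
    y=np.cross(z,x);y/=np.linalg.norm(y);return np.column_stack([np.cross(y,z),y,z])
G0=frame(np.array([0,0,1.]),np.array([np.cos(np.radians(13)),np.sin(np.radians(13)),0]))
up=np.array([np.cos(a),np.sin(a),0]); up=up-up@d*d; up/=np.linalg.norm(up)
def Gd(psi): return R.from_rotvec(np.radians(psi)*d).as_matrix()@frame(d,up)
def tool(G,phi):  # tool z down the gauge axis, approach side leaned to the dial by phi
    f=np.radians(phi); z=G@[-np.sin(f),0,-np.cos(f)]; y=-G[:,1]; return np.column_stack([np.cross(y,z),y,z])
def tcp(mouth,G,phi): return mouth+.066*G[:,2]+.019*tool(G,phi)[:,2]
E
cat > s2.py <<'E'
from scan import *
rng=np.random.default_rng(1)
mar=lambda q:np.min(np.minimum(q-lo,hi-q))
def best(T,M,n=8):
    b=(-1,None)
    for q0 in [[30,10,-40,0,-45,0],[50,10,-40,50,-45,0],[10,10,-40,-50,-45,0]]:
        q,e=ik(T,M,np.array(q0,float))
        if e<1e-4 and mar(q)>b[0]: b=(mar(q),q)
    return b
Ms=np.array([.5588,-.0949,.004])
for phi in(-30,-15,10,15,20,25,30,40):
    p=best(tcp(Ms,G0,phi),tool(G0,phi)); print("phi",phi,"pick",round(p[0],1),None if p[1] is None else np.round(p[1],0))
    for psi in(-60,-30,0,30,60):
        o=[best(tcp(B+(h-.026)*d,Gd(psi),phi),tool(Gd(psi),phi)) for h in(.05,.006)]
        print("   psi",psi,[round(x[0],1) for x in o],None if o[1][1] is None else np.round(o[1][1],0))
E
time python3 s2.py
```

```text
phi -30 pick 2.7 [  2.  21. -29. -28. -12. 127.]
   psi -60 [-1, -1] None
   psi -30 [-1, -1] None
   psi 0 [-1, -1] None
   psi 30 [-1, -1] None
   psi 60 [np.float64(8.4), np.float64(14.3)] [  10.   10.  -33.  -90.  -23. -127.]
phi -15 pick 15.1 [  6.  23. -28.  -5. -24. 101.]
   psi -60 [-1, -1] None
   psi -30 [-1, -1] None
   psi 0 [-1, -1] None
   psi 30 [-1, -1] None
   psi 60 [-1, -1] None
phi 10 pick 46.2 [  7.  31. -14.   1. -55.  95.]
   psi -60 [np.float64(0.8), -1] None
   psi -30 [np.float64(11.3), np.float64(1.3)] [ 41.   8. -54.  45. -10. -15.]
   psi 0 [np.float64(13.0), np.float64(8.5)] [ 44.   9. -52.  43. -18.  14.]
   psi 30 [np.float64(11.0), np.float64(7.9)] [ 44.  10. -53.  54. -21.  32.]
   psi 60 [np.float64(7.0), np.float64(4.4)] [ 41.  10. -57.  72. -22.  46.]
phi 15 pick 50.5 [  8.  33. -11.   2. -61.  95.]
   psi -60 [np.float64(7.8), np.float64(0.7)] [ 43.   8. -47.  11. -10. -12.]
   psi -30 [np.float64(18.2), np.float64(11.6)] [ 44.  10. -42.  11. -21.  15.]
   psi 0 [np.float64(20.1), np.float64(17.3)] [ 46.  11. -43.  22. -26.  32.]
   psi 30 [np.fl
[... 1263 characters left out ...]
.1), np.float64(36.0)] [ 42.  16. -25.   0. -48.  55.]
   psi 30 [np.float64(30.9), np.float64(30.3)] [ 49.  18. -31.  17. -50.  62.]
   psi 60 [np.float64(21.8), np.float64(20.7)] [ 54.  18. -41.  37. -49.  67.]
phi 40 pick 65.2 [  8.  45.   4.   3. -89.  94.]
   psi -60 [np.float64(41.1), np.float64(40.0)] [ 19.  16. -19. -44. -49.  55.]
   psi -30 [np.float64(44.7), np.float64(45.3)] [ 29.  18. -16. -24. -56.  57.]
   psi 0 [np.float64(44.3), np.float64(44.5)] [ 39.  21. -17.  -6. -61.  62.]
   psi 30 [np.float64(38.7), np.float64(38.6)] [ 48.  23. -23.  12. -62.  67.]
   psi 60 [np.float64(28.1), np.float64(27.7)] [ 55.  23. -34.  31. -60.  70.]
real	0m18.874s
user	0m19.159s
sys	0m0.250s
```

φ = 20° at ψ ≈ 0 leaves at least 25° of margin at every joint. So I'll return the gauge to its hole, regrip it with the tool leaned 20° toward the dial, and dock that way. First, back to the hover over the stand.

Emit:
play_rows:
  commands:
    - [[-0.004,-0.005,0.02,0,0,0,1],[-0.004,-0.015,0.05,-0.006,0.05,0,1],[0.005,-0.04,0.061,-0.0174,0.149,0,1],[0.02,-0.08,0.061,-0.029,0.248,0,1],[0.036,-0.12,0.061,-0.0406,0.347,0,1]]

```text
time_s: 13.3
tcp_pos: [0.4955, 0.1137, 0.2178]
ee_rot: [[0.888, 0.164, 0.429], [0.189, -0.982, -0.018], [0.419, 0.097, -0.903]]
wrist_force: [0.9, -2.0, -3.4]
gripper_width: 0.383
```

Emit:
play_rows:
  commands:
    - [[0.018,-0.043,0,-0.0115,0.0985,0,1],[0.036,-0.086,0,-0.0187,0.1607,0,1],[0.052,-0.13,0,-0.0187,0.1607,0,1],[0.066,-0.165,0,-0.0187,0.1607,0,1],[0.07,-0.171,0,-0.0187,0.1607,0,1]]

```text
time_s: 13.8
tcp_pos: [0.5672, -0.0598, 0.2168]
ee_rot: [[0.944, 0.173, 0.281], [0.19, -0.981, -0.036], [0.269, 0.087, -0.959]]
wrist_force: [-0.5, 0.7, -4.9]
gripper_width: 0.386
```

Emit:
play_rows:
  commands:
    - [[0,0,0,0,0,0,1],[0,0,0,0,0,0,1],[0,0,0,0,0,0,1]]

```text
time_s: 14.1
tcp_pos: [0.5661, -0.0565, 0.217]
ee_rot: [[0.943, 0.178, 0.282], [0.196, -0.98, -0.037], [0.269, 0.09, -0.959]]
wrist_force: [0.9, 0.5, -4.1]
gripper_width: 0.388
```

```bash
cat > pk.py <<'E'
from kin import *
from station import r
s=r.sense();M=np.array([[.975,.223,.0005],[.223,-.975,0],[.0005,0,-1]])
M=R.from_matrix(M).as_matrix()
print(s["time_s"],s["tcp_pos"],s["joints"].round(2),"need",np.array([.5596,-.0949,.052])-s["tcp_pos"],R.from_matrix(M@s["ee_rot"].T).as_rotvec().round(4),s["wrist_force"],s["gripper_width"])
E
python3 pk.py
```

```text
14.1 [ 0.56607928 -0.05654349  0.21699609] [ 13.74   8.9  -23.88   8.79 -42.11  81.55] need [-0.00647928 -0.03835651 -0.16499609] [0.0326 0.2857 0.032 ] [ 0.87085008  0.54124623 -4.05725604] 0.3875541224296847
```

Emit:
play_rows:
  commands:
    - [[-0.002,-0.013,0,0.011,0.095,0.011,1],[-0.0043,-0.026,0,0.022,0.19,0.021,1],[-0.0065,-0.0385,0,0.0326,0.2857,0.032,1],[-0.0065,-0.0385,0,0.0326,0.2857,0.032,1],[-0.0065,-0.0385,0,0.0326,0.2857,0.032,1]]

```text
time_s: 14.6
tcp_pos: [0.5605, -0.0952, 0.2167]
ee_rot: [[0.975, 0.223, 0.002], [0.223, -0.975, -0.001], [0.002, 0.001, -1.0]]
wrist_force: [-0.9, -0.4, -4.5]
gripper_width: 0.387
```

```bash
python3 pk.py
```

```text
14.6 [ 0.56051335 -0.09521696  0.21674012] [ 6.720e+00  1.674e+01 -8.300e+00  6.000e-02 -6.485e+01  9.613e+01] need [-0.00091335  0.00031696 -0.16474012] [0.0008 0.0016 0.0002] [-0.91159198 -0.42318965 -4.52923874] 0.38695758679654446
```

Emit:
play_rows:
  commands:
    - [[-0.0006,0.0003,-0.045,0,0,0,1],[-0.0006,0.0003,-0.09,0,0,0,1],[-0.0006,0.0003,-0.115,0,0,0,1],[-0.0006,0.0003,-0.122,0,0,0,1],[-0.0006,0.0003,-0.122,0,0,0,1]]

```text
time_s: 15.1
tcp_pos: [0.5593, -0.0953, 0.0951]
ee_rot: [[0.975, 0.224, 0.001], [0.224, -0.975, -0.002], [0.001, 0.002, -1.0]]
wrist_force: [-1.6, -0.8, -4.1]
gripper_width: 0.384
```

Emit:
play_rows:
  commands:
    - [[0,0,0,0,0,0,1],[0,0,0,0,0,0,1]]

```text
time_s: 15.3
tcp_pos: [0.5613, -0.0958, 0.0975]
ee_rot: [[0.975, 0.223, 0.006], [0.223, -0.975, -0.001], [0.006, 0.003, -1.0]]
wrist_force: [0.1, 0.2, -4.6]
gripper_width: 0.384
```

```bash
python3 pk.py
```

```text
15.3 [ 0.56131973 -0.09575235  0.09748413] [  6.68  23.43 -17.31   0.16 -48.9   96.07] need [-0.00171973  0.00085235 -0.04548413] [0.0014 0.0059 0.0004] [ 0.09202137  0.24886222 -4.61721035] 0.38390021317680956
```

Emit:
play_rows:
  commands:
    - [[0,0,0,0,0,0,1],[0,0,0,0,0,0,1],[0,0,0,0,0,0,1]]

```text
time_s: 15.6
tcp_pos: [0.56, -0.0961, 0.0957]
ee_rot: [[0.975, 0.222, 0.002], [0.222, -0.975, -0.001], [0.002, 0.002, -1.0]]
wrist_force: [0.4, 0.0, -4.9]
gripper_width: 0.379
```

```bash
python3 pk.py
```

```text
15.6 [ 0.55998948 -0.09614206  0.09567079] [  6.65  23.55 -17.43   0.13 -48.89  96.08] need [-0.00038948  0.00124206 -0.04367079] [0.0015 0.002  0.0013] [ 0.42893475  0.01803022 -4.92330621] 0.37882203108886486
```

Emit:
play_rows:
  commands:
    - [[-0.0003,0.0012,0,0.0015,0.0015,0.001,1],[-0.0003,0.0012,-0.003,0.0015,0.0015,0.001,1],[-0.0003,0.0012,-0.007,0.0015,0.0015,0.001,1],[-0.0003,0.0012,-0.01,0.0015,0.0015,0.001,1],[-0.0003,0.0012,-0.011,0.0015,0.0015,0.001,1]]

```text
time_s: 16.1
tcp_pos: [0.559, -0.0949, 0.0834]
ee_rot: [[0.975, 0.223, -0.001], [0.223, -0.975, -0.0], [-0.001, -0.0, -1.0]]
wrist_force: [0.4, 0.3, -5.3]
gripper_width: 0.381
```

Emit:
play_rows:
  commands:
    - [[0,0,0,0,0,0,1],[0,0,0,0,0,0,1]]

```text
time_s: 16.3
tcp_pos: [0.5596, -0.0949, 0.0842]
ee_rot: [[0.975, 0.223, 0.0], [0.223, -0.975, -0.0], [0.0, 0.0, -1.0]]
wrist_force: [0.5, -0.0, -4.0]
gripper_width: 0.382
```

```bash
python3 pk.py
```

```text
16.3 [ 0.55959021 -0.09488995  0.084186  ] [ 6.730e+00  2.438e+01 -1.804e+01  1.000e-02 -4.758e+01  9.614e+01] need [ 9.79092120e-06 -1.00452387e-05 -3.21859968e-02] [ 0.0001 -0.0004  0.    ] [ 0.51807818 -0.01055437 -4.01890458] 0.38200752358549495
```

Exactly aligned. Lowering gently.

Emit:
play_rows:
  commands:
    - [[0,0,-0.002,0,0,0,1],[0,0,-0.004,0,0,0,1],[0,0,-0.006,0,0,0,1],[0,0,-0.008,0,0,0,1],[0,0,-0.008,0,0,0,1]]

```text
time_s: 16.8
tcp_pos: [0.5592, -0.0949, 0.0758]
ee_rot: [[0.975, 0.223, -0.001], [0.223, -0.975, -0.0], [-0.001, -0.0, -1.0]]
wrist_force: [-0.4, 0.2, -3.9]
gripper_width: 0.383
```

Emit:
play_rows:
  commands:
    - [[0.0002,0,-0.005,0,0,0,1],[0.0002,0,-0.011,0,0,0,1],[0.0002,0,-0.017,0,0,0,1],[0.0002,0,-0.021,0,0,0,1],[0.0002,0,-0.0235,0,0,0,1]]

```text
time_s: 17.3
tcp_pos: [0.5596, -0.0949, 0.052]
ee_rot: [[0.975, 0.223, -0.001], [0.223, -0.975, -0.0], [-0.001, -0.0, -1.0]]
wrist_force: [-1.4, 1.6, 6.5]
gripper_width: 0.384
```

Emit:
play_rows:
  commands:
    - [[0,0,0,0,0,0,1],[0,0,-0.001,0,0,0,1]]

```text
time_s: 17.5
tcp_pos: [0.5598, -0.0949, 0.052]
ee_rot: [[0.975, 0.223, 0.0], [0.223, -0.975, -0.0], [0.0, 0.0, -1.0]]
wrist_force: [-2.0, 1.7, 2.7]
gripper_width: 0.386
```

Seated back in the stand. Open the fingers, lean the tool 20° toward the dial about the jaw axis, and regrip.

Emit:
play_rows:
  commands:
    - [[0,0,0,0,0,0,0.5],[0,0,0,0,0,0,0.2],[0,0,0,0,0,0,0.2],[0,0,0,0,0,0,0.2],[0,0,0,0,0,0,0.2]]

```text
time_s: 18.0
tcp_pos: [0.56, -0.0949, 0.052]
ee_rot: [[0.975, 0.223, 0.001], [0.223, -0.975, -0.0], [0.001, 0.0, -1.0]]
wrist_force: [0.5, 0.6, 0.4]
gripper_width: 0.742
```

Emit:
play_rows:
  commands:
    - [[-0.0016,-0.0004,0.001,-0.0195,0.085,0,0.2],[-0.0032,-0.0007,0.001,-0.039,0.17,0,0.2],[-0.0048,-0.0011,0.001,-0.0585,0.255,0,0.2],[-0.0063,-0.0014,0.001,-0.0778,0.3403,0,0.2],[-0.0063,-0.0014,0.001,-0.0778,0.3403,0,0.2]]

```text
time_s: 18.5
tcp_pos: [0.5547, -0.0959, 0.0512]
ee_rot: [[0.916, 0.223, -0.334], [0.21, -0.975, -0.077], [-0.343, 0.0, -0.939]]
wrist_force: [-0.8, 0.4, -0.5]
gripper_width: 0.799
```

Emit:
play_rows:
  commands:
    - [[0,0,0,0,0,0,0.4],[0,0,0,0,0,0,0.6],[0,0,0,0,0,0,1],[0,0,0,0,0,0,1],[0,0,0,0,0,0,1]]

```text
time_s: 19.0
tcp_pos: [0.5533, -0.0964, 0.0531]
ee_rot: [[0.916, 0.223, -0.333], [0.209, -0.975, -0.076], [-0.341, 0.0, -0.94]]
wrist_force: [-0.2, 0.5, -0.9]
gripper_width: 0.435
```

Emit:
play_rows:
  commands:
    - [[0,0,0,0,0,0,1],[0,0,0,0,0,0,1],[0,0,0,0,0,0,1],[0,0,0,0,0,0,1]]

```text
time_s: 19.4
tcp_pos: [0.5534, -0.0964, 0.053]
ee_rot: [[0.916, 0.223, -0.334], [0.209, -0.975, -0.077], [-0.342, 0.0, -0.94]]
wrist_force: [-1.3, -0.0, 3.3]
gripper_width: 0.383
```

```bash
python3 - <<'E'
from scan import *
from station import r
s=r.sense();print(s["tcp_pos"],s["wrist_force"],s["joints"].round(1),s["gripper_width"],s["time_s"])
print("want",tcp(np.array([.5592,-.0949,.004]),G0,20)); print(s["ee_rot"].round(4),tool(G0,20).round(4))
# gauge pose in tool frame now (gauge upright at the stand)
T,A=s["tcp_pos"],s["ee_rot"]; np.savez("grip.npz",m=A.T@(np.array([.5594,-.0949,.004])-T),G=A.T@G0)
print(A.T@(np.array([.5594,-.0949,.004])-T))
E
```

```text
[ 0.55335678 -0.09637521  0.05303853] [-1.2994914  -0.04886035  3.34149542] [  7.7  35.2  -7.4   1.9 -67.4  94.2] 0.3831329085609341 19.4
want [ 0.55286817 -0.09636182  0.05214584]
[[ 9.160e-01  2.230e-01 -3.335e-01]
 [ 2.095e-01 -9.748e-01 -7.650e-02]
 [-3.422e-01  2.000e-04 -9.396e-01]] [[ 0.9156  0.225  -0.3333]
 [ 0.2114 -0.9744 -0.0769]
 [-0.342  -0.     -0.9397]]
[ 0.02262564 -0.00010053  0.04394934]
```

```bash
cat > al.py <<'E'
from kin import *
from station import r
g=np.load("grip.npz")
def goal(h,B=B):
    A0=r.sense()["ee_rot"]; G=A0@g["G"]; Gn=R.from_rotvec(0*d).as_matrix()
    ax=np.cross(G[:,2],d); n=np.linalg.norm(ax); rv=ax/n*np.arctan2(n,G[:,2]@d) if n>1e-9 else ax*0
    A=R.from_rotvec(rv).as_matrix()@A0
    return B+(h-.026)*d-A@g["m"],A,rv
def rep(*hs,B=B):
    s=r.sense();T,A=s["tcp_pos"],s["ee_rot"];M=T+A@g["m"];l=M-B-((M-B)@d)*d
    print("t",s["time_s"],"tcp",T.round(4),"J",s["joints"].round(1),"w",round(s["gripper_width"],3))
    print("h mm",round(((M-B)@d+.026)*1e3,1),"lat",(l*1e3).round(1),"F",s["wrist_force"].round(1),"F.d",round(s["wrist_force"]@d,1),"mom",s["moment"].round(2))
    for h in hs:
        t,A,rv=goal(h,B);q,e=ik(t,A,s["joints"]);print(h,"shift",(t-T).round(4),"turn",rv.round(4),"ik",q.round(0),e.round(5))
if __name__=="__main__":
    import sys; rep(*map(float,sys.argv[1:]))
E
python3 al.py .05 .03 .006
```

```text
t 19.4 tcp [ 0.5534 -0.0964  0.053 ] J [  7.7  35.2  -7.4   1.9 -67.4  94.2] w 0.383
h mm -72.1 lat [  27.6 -301.9   -6.1] F [-1.3 -0.   3.3] F.d 3.5 mom [ 0.1  -0.26 -0.06]
0.05 shift [-0.1116  0.2913  0.1021] turn [ 0.0656 -0.5195  0.    ] ik [ 48.   8. -36.  12. -41.  45.] 0.0
0.03 shift [-0.1017  0.2926  0.0848] turn [ 0.0656 -0.5195  0.    ] ik [ 47.  10. -36.  13. -38.  45.] 0.0
0.006 shift [-0.0898  0.2941  0.064 ] turn [ 0.0656 -0.5195  0.    ] ik [ 46.  13. -36.  14. -35.  45.] 0.0
```

Emit:
play_rows:
  commands:
    - [[0,0,0.012,0,0,0,1],[0,0,0.045,0,0,0,1],[0,0,0.085,0,0,0,1],[0,0,0.12,0,0,0,1],[0,0,0.15,0,0,0,1]]

```text
time_s: 19.9
tcp_pos: [0.5533, -0.096, 0.2042]
ee_rot: [[0.917, 0.223, -0.332], [0.209, -0.975, -0.075], [-0.341, -0.001, -0.94]]
wrist_force: [0.9, -0.3, -4.5]
gripper_width: 0.383
```

Emit:
play_rows:
  commands:
    - [[-0.015,0.038,0,0,0,0,1],[-0.031,0.08,0,0.0131,-0.104,0,1],[-0.047,0.122,0,0.0262,-0.208,0,1],[-0.063,0.164,0,0.0393,-0.312,0,1],[-0.079,0.206,0,0.0524,-0.416,0,1]]

```text
time_s: 20.4
tcp_pos: [0.4731, 0.111, 0.2027]
ee_rot: [[0.974, 0.213, 0.078], [0.215, -0.976, -0.023], [0.072, 0.039, -0.997]]
wrist_force: [1.8, 0.8, -4.7]
gripper_width: 0.382
```

Emit:
play_rows:
  commands:
    - [[-0.015,0.04,-0.005,0.0131,-0.1035,0,1],[-0.028,0.075,-0.015,0.0131,-0.1035,0,1],[-0.033,0.085,-0.03,0.0131,-0.1035,0,1],[-0.033,0.085,-0.04,0.0131,-0.1035,0,1],[-0.033,0.085,-0.04,0.0131,-0.1035,0,1]]

```text
time_s: 20.9
tcp_pos: [0.4397, 0.1931, 0.1606]
ee_rot: [[0.962, 0.209, 0.173], [0.215, -0.976, -0.016], [0.166, 0.053, -0.985]]
wrist_force: [0.6, 0.1, -4.5]
gripper_width: 0.389
```

Emit:
play_rows:
  commands:
    - [[0,0,0,0,0,0,1],[0,0,0,0,0,0,1],[0,0,0,0,0,0,1],[0,0,0,0,0,0,1]]

```text
time_s: 21.3
tcp_pos: [0.4418, 0.1944, 0.1631]
ee_rot: [[0.962, 0.209, 0.178], [0.214, -0.977, -0.011], [0.172, 0.049, -0.984]]
wrist_force: [0.4, -0.4, -5.2]
gripper_width: 0.386
```

```bash
python3 al.py .045 .03; python3 - <<'E'
from h import *
c=r.capture("scene"); pickle.dump(c,open("h.pkl","wb"))
cv2.imwrite("pics/h.png",cv2.resize(c["image"][105:180,235:335],(800,600),interpolation=cv2.INTER_CUBIC)[:,:,::-1])
E
python3 - <<'E'
import sys; sys.path.insert(0,".")
import os; os.chdir(".")
from al import *
from h import proj,pickle
c=pickle.load(open("h.pkl","rb"));s=r.sense();M=s["tcp_pos"]+s["ee_rot"]@g["m"]
P=lambda X:((proj(c,X)-[234.5,104.5])*8-.5).round(0)
print("mouth",P(M),"nose30",P(M+s["ee_rot"]@g["G"][:,2]*.03),"ball",P(B),"hex7",P(B-.019*d))
E
```

```text
t 21.3 tcp [0.4418 0.1944 0.1631] J [ 48.1   7.  -34.8  12.  -42.4  45.6] w 0.386
h mm 56.9 lat [ 3.5 -0.1  2. ] F [ 0.4 -0.4 -5.2] F.d -4.6 mom [-0.06  0.69 -0.02]
0.045 shift [ 0.0024  0.0009 -0.0122] turn [-0.      0.0008  0.0001] ik [ 48.   8. -36.  12. -40.  45.] 0.0
0.03 shift [ 0.0099  0.0018 -0.0252] turn [-0.      0.0008  0.0001] ik [ 47.  10. -36.  13. -38.  45.] 0.0
mouth [282. 293.] nose30 [249. 214.] ball [308. 372.] hex7 [328. 420.]
```

View pics/h.png

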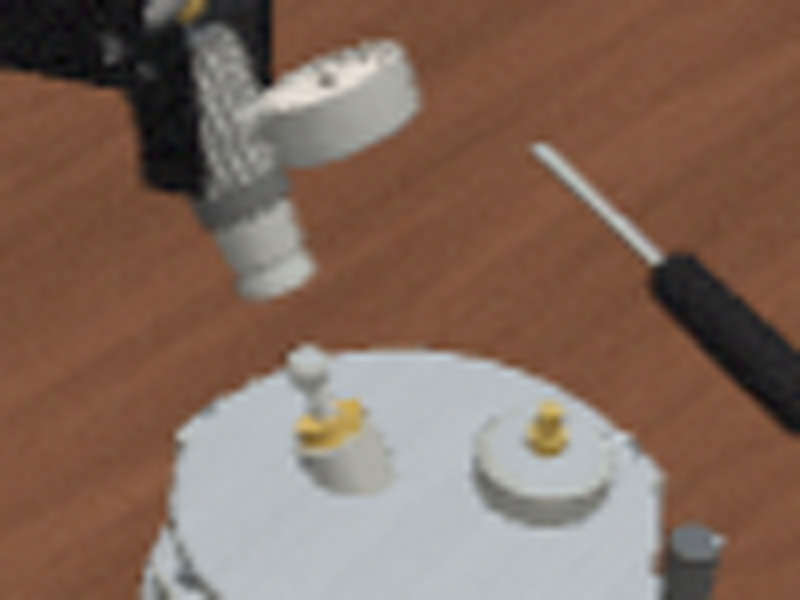

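The mouth at (279,278) and the ball at (309,369) line up along the nipple axis in this view. Next, approach to h = 30 mm.

Emit:
play_rows:
  commands:
    - [[0.001,0.0005,-0.006,0,0.0008,0,1],[0.003,0.0009,-0.0125,0,0.0008,0,1],[0.0065,0.0014,-0.019,0,0.0008,0,1],[0.0099,0.0018,-0.0252,0,0.0008,0,1],[0.0099,0.0018,-0.0252,0,0.0008,0,1]]

```text
time_s: 21.85
tcp_pos: [0.4512, 0.196, 0.1361]
ee_rot: [[0.962, 0.209, 0.175], [0.215, -0.977, -0.014], [0.168, 0.051, -0.984]]
wrist_force: [-0.2, -0.9, -4.6]
gripper_width: 0.385
```

Emit:
play_rows:
  commands:
    - [[0,0,0,0,0,0,1],[0,0,0,0,0,0,1]]

```text
time_s: 22.05
tcp_pos: [0.4514, 0.1966, 0.1377]
ee_rot: [[0.962, 0.21, 0.178], [0.215, -0.977, -0.012], [0.171, 0.049, -0.984]]
wrist_force: [0.7, 1.0, -5.5]
gripper_width: 0.385
```

```bash
python3 al.py .03 .022 .012
```

```text
t 22.05 tcp [0.4514 0.1966 0.1377] J [ 47.3   9.9 -35.9  12.9 -38.4  45.4] w 0.385
h mm 29.9 lat [-0.3  0.4 -0.1] F [ 0.7  1.  -5.5] F.d -5.1 mom [0.01 0.66 0.01]
0.03 shift [ 0.0002 -0.0004  0.0002] turn [-0.0002 -0.0003 -0.0002] ik [ 47.  10. -36.  13. -38.  45.] 0.0
0.022 shift [ 0.0042  0.0001 -0.0067] turn [-0.0002 -0.0003 -0.0002] ik [ 47.  11. -36.  13. -37.  45.] 0.0
0.012 shift [ 0.0092  0.0007 -0.0154] turn [-0.0002 -0.0003 -0.0002] ik [ 46.  12. -36.  14. -36.  45.] 0.0
```

Emit:
play_rows:
  commands:
    - [[0.001,0,-0.0017,0,0,0,1],[0.002,0,-0.0034,0,0,0,1],[0.003,0,-0.005,0,0,0,1],[0.0042,0.0001,-0.0067,0,0,0,1],[0.0042,0.0001,-0.0067,0,0,0,1]]

```text
time_s: 22.55
tcp_pos: [0.4557, 0.1968, 0.1312]
ee_rot: [[0.961, 0.21, 0.178], [0.215, -0.977, -0.012], [0.171, 0.049, -0.984]]
wrist_force: [-2.8, 0.8, -0.5]
gripper_width: 0.387
```

```bash
python3 al.py .022 .018
```

```text
t 22.55 tcp [0.4557 0.1968 0.1312] J [ 46.8  10.8 -36.   13.1 -37.4  45.5] w 0.387
h mm 22.2 lat [0.1 0.1 0.1] F [-2.8  0.8 -0.5] F.d 0.9 mom [-0.    1.23 -0.02]
0.022 shift [-0.     -0.0001 -0.0003] turn [-0.0002 -0.0002 -0.0001] ik [ 47.  11. -36.  13. -37.  45.] 0.0
0.018 shift [ 0.0019  0.0002 -0.0038] turn [-0.0002 -0.0002 -0.0001] ik [ 47.  11. -36.  13. -37.  45.] 0.0
```

Jaws have met the ball: about 5 N along the axis and little side force. Continuing.

Emit:
play_rows:
  commands:
    - [[0.0005,0.0002,-0.0011,0,0,0,1],[0.001,0.0003,-0.002,0,0,0,1],[0.0015,0.0004,-0.0029,0,0,0,1],[0.002,0.0004,-0.0038,0,0,0,1]]

```text
time_s: 22.95
tcp_pos: [0.4574, 0.197, 0.1285]
ee_rot: [[0.961, 0.21, 0.178], [0.215, -0.976, -0.012], [0.172, 0.05, -0.984]]
wrist_force: [-7.6, -0.8, 8.0]
gripper_width: 0.384
```

```bash
python3 al.py .018 .014
```

```text
t 22.95 tcp [0.4574 0.197  0.1285] J [ 46.7  11.1 -36.1  13.3 -36.9  45.5] w 0.384
h mm 19.0 lat [0.3 0.1 0.2] F [-7.6 -0.8  8. ] F.d 10.7 mom [-0.25  2.37 -0.06]
0.018 shift [ 0.0002  0.     -0.0011] turn [-0.0002  0.0003 -0.0001] ik [ 47.  11. -36.  13. -37.  45.] 0.0
0.014 shift [ 0.0022  0.0003 -0.0045] turn [-0.0002  0.0003 -0.0001] ik [ 46.  12. -36.  13. -36.  45.] 0.0
```

Emit:
play_rows:
  commands:
    - [[0.0005,0.0001,-0.0011,0,0,0,1],[0.001,0.0002,-0.0022,0,0,0,1],[0.0016,0.0003,-0.0033,0,0,0,1],[0.0022,0.0003,-0.0045,0,0,0,1]]

```text
time_s: 23.35
tcp_pos: [0.4603, 0.1976, 0.1221]
ee_rot: [[0.961, 0.21, 0.178], [0.215, -0.977, -0.011], [0.171, 0.049, -0.984]]
wrist_force: [4.1, 0.5, -8.5]
gripper_width: 0.384
```

```bash
python3 al.py .014 .01
```

```text
t 23.35 tcp [0.4603 0.1976 0.1221] J [ 46.4  11.9 -36.3  13.5 -35.9  45.4] w 0.384
h mm 12.0 lat [-0.3  0.4 -0.2] F [ 4.1  0.5 -8.5] F.d -9.4 mom [-0.1  -0.58  0.01]
0.014 shift [-0.0006 -0.0004  0.0019] turn [-0.0008  0.0002 -0.0005] ik [ 46.  12. -36.  13. -36.  45.] 0.0
0.01 shift [ 0.0013 -0.0002 -0.0016] turn [-0.0008  0.0002 -0.0005] ik [ 46.  12. -36.  14. -36.  45.] 0.0
```

The jaws have passed the ball's middle and are pulling the coupler on. Now push home.

Emit:
play_rows:
  commands:
    - [[0.0008,-0.0001,-0.0012,0,0,0,1],[0.0016,-0.0001,-0.0025,0,0,0,1],[0.0024,-0.0001,-0.0038,0,0,0,1],[0.0028,-0.0001,-0.0047,0,0,0,1]]

```text
time_s: 23.75
tcp_pos: [0.4625, 0.1972, 0.1184]
ee_rot: [[0.962, 0.21, 0.177], [0.215, -0.976, -0.012], [0.171, 0.05, -0.984]]
wrist_force: [-3.5, 0.2, 4.3]
gripper_width: 0.387
```

```bash
python3 al.py .008 .006
```

```text
t 23.75 tcp [0.4625 0.1972 0.1184] J [ 46.2  12.4 -36.4  13.6 -35.4  45.5] w 0.387
h mm 7.7 lat [-0.3 -0.4 -0.2] F [-3.5  0.2  4.3] F.d 5.4 mom [-0.08  1.26 -0.  ]
0.008 shift [0.0001 0.0004 0.0004] turn [ 0.0001 -0.0004  0.    ] ik [ 46.  12. -36.  14. -35.  45.] 0.0
0.006 shift [ 0.0011  0.0005 -0.0013] turn [ 0.0001 -0.0004  0.    ] ik [ 46.  13. -36.  14. -35.  45.] 0.0
```

Emit:
play_rows:
  commands:
    - [[0.0003,0.0002,-0.0005,0,0,0,1],[0.0006,0.0003,-0.001,0,0,0,1],[0.0009,0.0003,-0.0015,0,0,0,1],[0.0009,0.0003,-0.0015,0,0,0,1]]

```text
time_s: 24.15
tcp_pos: [0.4633, 0.1974, 0.1169]
ee_rot: [[0.962, 0.21, 0.178], [0.215, -0.977, -0.012], [0.171, 0.05, -0.984]]
wrist_force: [-5.0, -0.2, 5.6]
gripper_width: 0.383
```

```bash
python3 al.py .006 .004
```

```text
t 24.15 tcp [0.4633 0.1974 0.1169] J [ 46.1  12.6 -36.4  13.7 -35.1  45.5] w 0.383
h mm 6.0 lat [-0.3 -0.3 -0.2] F [-5.  -0.2  5.6] F.d 7.3 mom [-0.2   1.49 -0.04]
0.006 shift [0.0003 0.0003 0.0002] turn [ 0.     -0.0003 -0.    ] ik [ 46.  13. -36.  14. -35.  45.] 0.0
0.004 shift [ 0.0013  0.0005 -0.0016] turn [ 0.     -0.0003 -0.    ] ik [ 46.  13. -36.  14. -35.  45.] 0.0
```

Emit:
play_rows:
  commands:
    - [[0.0003,0.0001,-0.0005,0,0,0,1],[0.0006,0.0002,-0.001,0,0,0,1],[0.0007,0.0002,-0.0012,0,0,0,1],[0.0007,0.0002,-0.0012,0,0,0,1]]

```text
time_s: 24.55
tcp_pos: [0.4636, 0.1974, 0.1164]
ee_rot: [[0.962, 0.21, 0.177], [0.215, -0.976, -0.012], [0.171, 0.05, -0.984]]
wrist_force: [-10.3, -0.9, 12.1]
gripper_width: 0.388
```

```bash
python3 al.py .005
```

```text
t 24.55 tcp [0.4636 0.1974 0.1164] J [ 46.1  12.7 -36.4  13.7 -35.1  45.4] w 0.388
h mm 5.4 lat [-0.3 -0.3 -0.2] F [-10.3  -0.9  12.1] F.d 15.7 mom [-0.24  2.55 -0.05]
0.005 shift [ 0.0005  0.0004 -0.0002] turn [ 0.0003 -0.0004  0.0001] ik [ 46.  13. -36.  14. -35.  45.] 0.0
```

The hard stop was met, with a net axial push of about 20 N. I'll hold and check by picture.

Emit:
play_rows:
  commands:
    - [[0.0001,0,-0.0002,0,0,0,1],[0.0001,0,-0.0002,0,0,0,1],[0.0001,0,-0.0002,0,0,0,1],[0.0001,0,-0.0002,0,0,0,1],[0.0001,0,-0.0002,0,0,0,1]]

```text
time_s: 25.05
tcp_pos: [0.4636, 0.1974, 0.1164]
ee_rot: [[0.962, 0.21, 0.178], [0.215, -0.976, -0.012], [0.171, 0.05, -0.984]]
wrist_force: [-10.9, -0.3, 13.5]
gripper_width: 0.387
```

```bash
python3 al.py; python3 - <<'E'
from h import *
c=r.capture("scene"); D=cv2.resize(c["image"][105:210,235:345],(629,600),interpolation=cv2.INTER_CUBIC)
cv2.imwrite("pics/i.png",D[:,:,::-1])
E
python3 al.py
```

```text
t 25.05 tcp [0.4636 0.1974 0.1164] J [ 46.1  12.7 -36.4  13.7 -35.1  45.4] w 0.387
h mm 5.4 lat [-0.2 -0.4 -0.2] F [-10.9  -0.3  13.5] F.d 17.1 mom [-0.23  2.78 -0.1 ]
t 25.1 tcp [0.4637 0.1974 0.1164] J [ 46.1  12.7 -36.4  13.7 -35.1  45.4] w 0.387
h mm 5.4 lat [-0.2 -0.4 -0.2] F [-11.   -0.4  13.7] F.d 17.4 mom [-0.21  2.76 -0.03]
```

View pics/i.png

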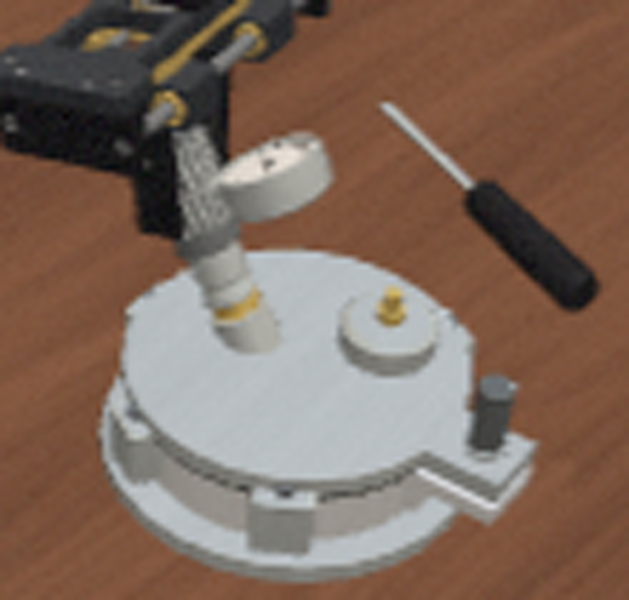

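The coupler sits flush and square on the hexagon at (238,305), the pin is seated at (488,450), and the push is steady. Handing in.

```bash
python3 -c "
from station import r
print(r.finish_job()); s=r.sense(); print(s['time_s'],s['wrist_force'])"
```

```text
the job is handed in; nothing more can be done
None
the job is handed in; nothing more can be done
```

The lid is locked and the gauge is on the test nipple, pushed home and still held there. I handed the job in at about 25 s of the allowed 51 s; it reported no verdict.

- **Lock pin:** I moved the middle-sized pin from the stand to the ear and lowered it without resistance. It met about 5.6 N with its shoulder at ear height, and I let go. Later pictures show it standing seated.
- **Gauge, first grip:** I took it straight from above. With that grip the arm could not reach the tilted nipple within its joint ranges; joint 3 came to −61.2°, just inside its −61.27° limit. I put the gauge back in its hole and gripped it again with the tool leaned 20° towards the dial.
- **Docking:** The jaws met the ball with very little side force. The push rose to about 15 N net of the gauge's weight and then dropped as they passed the ball's middle.
- **Pushed home:** A hard stop followed. The last reading was a steady push of about 21 N, more than the 12 N or so the valve spring needs.
- **Last picture:** It shows the coupler flush and square on the hexagon.

**Small disagreements:**
- My model put the mouth at 5.4 mm when home instead of 7 mm, which fits an error of 1–2 mm in the ball height I measured.
- In one hover picture the mouth appeared about 5 mm higher along its axis than calculated.
- I did not read the dial's needle. The home position is judged from the force, the hard stop and the picture.

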